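Load the inspection nest, scan its label and start

TASK

Seat every sample blank on the bench flat in the cavity of the blue nest plate that matches its outline. Then take the yellow hand scanner from its cradle, point its beam at the middle of the barcode label on the nest plate from about 10 cm away and hold it steady there for three seconds, and put the scanner back in its cradle. Last, press the green start button fully down and let go, leaving every blank seated and the other things on the bench undisturbed.

Things in the scene. Friction and masses are not known exactly. Their poses are not given: they have to be found in the camera images.
- disc_large: Free on the glass bench top at the start or absent (some runs have only three of the four blanks). Upright height 18 mm, origin at the centre of its underside, z up. Brass-coloured round disc, diameter 44 mm, about 0.2 kg. Belongs in nest_hole0.
- disc_small: Free on the glass bench top at the start or absent (some runs have only three of the four blanks). Upright height 18 mm, origin at the centre of its underside, z up. Red round disc, diameter 32 mm, about 0.1 kg. Belongs in nest_hole1 (it would drop loosely into larger cavities, which is wrong).
- square: Free on the glass bench top at the start or absent (some runs have only three of the four blanks). Upright height 18 mm, origin at the centre of its underside, z up. White square block, 36 x 36 mm, sides along its x and y, about 0.07 kg. Belongs in nest_hole2, either way round.
- oblong: Free on the glass bench top at the start or absent (some runs have only three of the four blanks). Upright height 18 mm, origin at the centre of its underside, z up. Copper-coloured rectangular block, 28 mm along its x and 50 mm along its y, about 0.15 kg. Belongs in nest_hole3, either way round.
- nest: Blue nest plate fixed to the bench, 170 (its x) x 210 (its y) x 16 mm high; origin at the centre of its underside. Four black flat-floored cavities 6 mm deep (floor 10 mm above the origin) at x = +-42, y = +-55 mm, each 2 mm larger than its blank all round, slightly chamfered. Seated blanks stand 12 mm proud. White barcode label in the middle of its top.
- nest_hole0 (a point): Centre of the mouth (plate top) of the large round cavity, diameter 48 mm; axes as the nest plate's.
- nest_hole1 (a point): Centre of the mouth of the small round cavity, diameter 36 mm; axes as the nest plate's.
- nest_hole2 (a point): Centre of the mouth of the square cavity, 40 x 40 mm, sides along the nest plate's x and y; axes as the nest plate's.
- nest_hole3 (a point): Centre of the mouth of the oblong cavity, 32 mm along the nest plate's x, 54 mm along its y; axes as the nest plate's.
- label (a point): Centre of the white barcode label with black bars, lying flat on the middle of the nest plate's top, 56 mm (x) x 40 mm (y); z up.
- scanner: Yellow wand scanner with black head, 0.18 kg, level in its cradle. Origin under the handle near the centre of mass; x along the handle to the head. Handle: x -75 to 55 mm, 32 mm wide (y), z 0 to 30 mm; grip it across its width at x = 0. Head: x 55 to 85 mm, 46 mm wide, z 2 to 36 mm. Its beam leaves the lower front edge of the head 45 degrees forward and down; it reads at 50 to 180 mm.
- beam (a point): Where the beam leaves the scanner: x 85, y 0, z 10 mm in the scanner's frame. The beam runs along this point's own x (the scanner's x tipped 45 degrees down). Held level, it meets a level surface as far ahead as this point is high above it. It reads if the label's centre lies 50 to 180 mm along the beam and within 15 mm of it sideways and up or down, from any side.
- cradle: Grey cradle fixed to the bench; origin at the centre of its underside, x along it. Base 130 x 70 x 10 mm; two U saddles at x = +-40 mm, 14 mm long, resting face 30 mm up, side walls to 46 mm, 42 mm apart inside; room for fingers between the saddles. At home the scanner's origin is 30 mm above this origin, x along x, either way round, within 15 mm along.
- startbox: Grey start box fixed to the bench, 80 (x) x 90 (y) x 30 mm high, origin at the centre of its underside; the green button is on its top.
- start (a joint): Travel of the green start button, m: 0 is up, 0.006 is fully down; sprung, about 5 N when fully down.
- start_top (a point): Centre of the top face of the green start button (28 mm across), which is pressed straight down.
- spool: Aluminium solder spool standing on end, 56 mm across, 38 mm high; origin at the centre of its underside. Leave alone.
- ruler: Steel ruler lying flat, 28 x 300 x 4 mm; origin at the centre of its underside. Leave alone.
- driver: Orange-handled screwdriver lying on the bench. Leave alone.
- marker: Blue marker pen lying on the bench, about 120 mm long, 12 mm thick. Leave alone.
- flux: Small closed jar, 50 mm across, 70 mm high; origin at the centre of its underside. Leave alone.
Not all that is in view belongs to the job. Of the things like the disc_large, leave any that is black or orange; of the rest the larger one is meant.

How it is judged:
By the outcome, as a careful person would: the job done as asked, in the order asked, and still so for the second after the job is handed in, with the robot touching nothing.
Of disc_large, disc_small, square, oblong only 3 to 4 are there at a start; the rules pass over those that are not, and their reading is None.
At some moment in a run one of disc_large, disc_small, square, oblong may be knocked a few centimetres aside while the robot is not near it.
It also fails if it takes over 210 s, if anything falls off the work surface, if the arm or the gripper's body presses on something with over 40 N, if the wrist force passes 120 N, or if a joint passes its speed limit or range.

ROBOT

A 6-joint arm with a two-finger parallel gripper is mounted at the origin on the work surface. World frame = base frame: x ahead of the robot, y to its left, z up, the work surface at z = 0. Lengths are in m, angles in rad, forces in N, time in s.
With the tool pointing down it reaches from about 0.425 to 0.95 m from the base axis. Payload 3.5 kg.
Tool frame: the origin (TCP) lies at the very end of the fingers, on their centre line; the grasp point (between the pads) lies 19 mm behind it; z points along the fingers, y is the direction in which the jaws open and shut (so a half turn about z gives the same grasp; the last joint's range is limited). The gripper opens to 85 mm and grips with 20 to 120 N. Pads are 22 mm wide; open, the fingers measure 114 mm over their backs; the gripper's body (76 mm by 85 mm) begins 54 mm behind the grasp point. The pads swing forward as they close: fully open they stand 13 mm farther back than shut.
Start: joints at [-1.259, 0.286, 1.577, -0, 1.279, -0.15], TCP at [0.301, -0.604, 0.197] pointing down, gripper open.
Joint ranges: [-2.77, 2.77], [-0.9, 2.22], [0.21, 2.48], [-1.53, 4.67], [0.24, 2.81], [-2.84, 2.84]. Speed limits (rad/s): [2.79, 2.79, 3.14, 3.14, 3.14, 3.14].

INTERFACE

Orientations are given as a unit quaternion [x, y, z, w].
In Python, from plant import get_state, vision, ctrl, cut_out gives the robot as it stands.
- The arm moves only by the tool jog_arm, never from a script. Its argument "commands" is text: rows parted by semicolons, each of 6 numbers parted by spaces: the shift along the world's x, y, z in m, then the turn, a rotation vector about the world's x, y, z in rad. A call has 1 to 20 rows; each row is the pose to reach, as a shift and turn from the pose commanded when the call began; what a row does not reach only later rows make up. A row lasts 1/8 s, in which the tool goes at most 62.5 mm and 10.7 degrees, less where a joint would pass 70% of its speed; a pose out of reach is approached as far as the arm can. A call with a gripper value outside its range is refused whole. "gripper" is the opening in per cent of the stroke, from 0 (shut) to 100 (fully open), set as the call begins (left out, the last holds). The fingers move at their own pace and stop on an object; "grip_force" is the grip in N (left out, the last holds). Time passes only in rows, so rows that repeat a pose let the fingers close. It gives the time, the measured TCP pose, the force and the opening at its end, in the units of the state.
- get_state(): the state, without advancing time (a new reading comes with each control period).
- vision.read_camera(name): name is "side" or "top" or "wrist"; returns a dict with "frame" (384x512x3 uint8, red, green, blue), "z_map" (384x512 float32, m along the optical axis (not along the pixel's ray), 0 where there is no reading), "fx", "fy", "cx", "cy" (pixels), "R" (3x3) and "t" (3): a world point X has camera coordinates R X + t. Camera axes: x right, y down, z forward; pixel columns grow to the right and rows downward; lengths in m; the calibration is good to about 2 mm. A picture is of the moment at which its call begins.
- ctrl.sign_off(): hands the job in, once; it reports no verdict.
Trained networks look in the newest picture that a camera, given by its name, has taken for a name from the list of things; names that differ only in an ending like _2 or _b are one class to them, and where a whole thing is asked for, a point or a joint stands for the part that bears it (a point fixed in the world has none). Each returns a list of dicts, best first, with "conf" (0 to 1); they miss things now and then, are a little off and sometimes report something else, mostly with a low value. They report only what shows in the picture. A call takes as long as a camera call. They do not tell look-alikes from the thing itself.
- cut_out(camera, query): "pixels" (384x512 bool, what is visible of it) and "box" ([centre column, centre row, width, height] in pixels, round what is visible of it).
The state is a dict: "time": time; "qpos": joint angles; "dq": joint speeds; "joint_efforts": joint torques, N m; "eef_pos": TCP position; "tcp_rot": TCP orientation; "contact_force": force on the tool from outside, world axes, zero at the start; "wrist_torque": the same for the moment, N m; "opening": opening from 0.0 (shut) to 1.0 (fully open).
Only numpy, scipy, OpenCV 4.12 (cv2) and the standard library are available. Lean on these libraries where they do the work, as an engineer would, in place of code of your own. Each camera call takes 0.05 s, during which the arm holds its last target.

## Working session

There is one attempt and no reset: what is moved stays moved. The work goes in short steps, Python scripts to look and compute and a tool call to move; the robot and the scene stay as the last step left them, time stands still between calls to the robot, and variables do not carry over. Pictures are saved under pics/ and viewed, and the job is handed in when it is done.

Besides the shell and the picture viewer there is one more tool, called by a JSON object that holds its "name" and its "arguments". jog_arm: Moves the arm, as the interface text tells. Its arguments: {"type":"object","properties":{"commands":{"type":"string"},"gripper":{"type":"number"},"grip_force":{"type":"number"}},"required":["commands"]}

```bash
ls; mkdir -p pics
cat > h.py <<'E'
import numpy as np, cv2, json
from plant import get_state, vision, ctrl, cut_out
def cam(n, save=None):
    d=vision.read_camera(n)
    if save: cv2.imwrite('pics/'+save+'.png', cv2.cvtColor(d['frame'],cv2.COLOR_RGB2BGR))
    return d
def cloud(d):
    z=d['z_map']; v,u=np.mgrid[0:z.shape[0],0:z.shape[1]]
    P=np.stack([(u-d['cx'])/d['fx']*z,(v-d['cy'])/d['fy']*z,z],-1)
    return (P-np.array(d['t']))@np.array(d['R'])
def proj(d,X):
    c=np.array(d['R'])@np.array(X)+np.array(d['t']); return d['cx']+d['fx']*c[0]/c[2], d['cy']+d['fy']*c[1]/c[2]
def atz(d,u,v,z):
    R=np.array(d['R']);t=np.array(d['t']); C=-R.T@t
    r=R.T@np.array([(u-d['cx'])/d['fx'],(v-d['cy'])/d['fy'],1.]); return C+r*(z-C[2])/r[2]
E
python3 - <<'E'
from h import *
s=get_state(); print(s)
for n in ['top','side','wrist']:
    d=cam(n,n+'0'); print(n,d['fx'],d['cx'],-np.array(d['R']).T@np.array(d['t']))
    print(np.round(d['R'],2).tolist())
E
```

```text
pics
{'time': 0.0, 'qpos': array([-1.25904116e+00,  2.87183352e-01,  1.57821588e+00, -1.94996301e-05,
        1.27858641e+00, -1.50029993e-01]), 'dq': array([-0.00030975, -0.00019994, -0.00099007,  0.00094667,  0.0007438 ,
       -0.00038935]), 'joint_efforts': array([-6.30651939e-04, -4.05986059e+01, -2.92624587e+01, -1.20148347e-04,
        5.93804187e-03, -5.16480554e-06]), 'eef_pos': array([ 0.300514  , -0.60357231,  0.19511443]), 'tcp_rot': array([ 9.73461177e-01,  2.28849088e-01, -1.05949080e-04, -1.19183334e-03]), 'contact_force': array([ 0.02900703,  0.19737222, -0.26764143]), 'wrist_torque': array([-0.0183537 ,  0.01197005,  0.06200437]), 'opening': 1.0031572208277677}
top 368.0600717374641 257.07468668776875 [ 0.38629015 -0.0163724   1.07035068]
[[-0.03, -1.0, -0.0], [-0.98, 0.03, -0.2], [0.2, -0.0, -0.98]]
side 403.3273684992325 256.3100526723865 [0.53352306 0.94841069 0.62435517]
[[-1.0, -0.07, -0.0], [-0.03, 0.5, -0.87], [0.07, -0.86, -0.5]]
wrist 332.901488380104 261.48797212931504 [ 0.3700472 -0.570254   0.3724894]
[[0.45, -0.89, -0.0], [-0.85, -0.43, 0.3], [-0.27, -0.13, -0.95]]
```

View pics/top0.png

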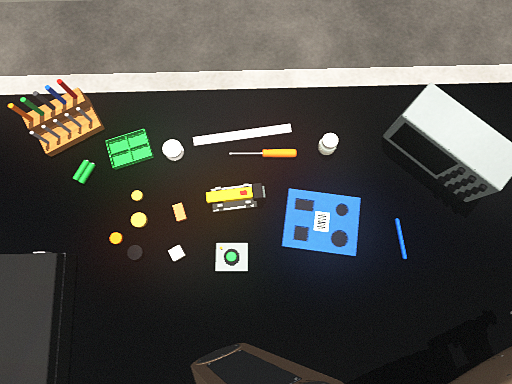

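View pics/side0.png

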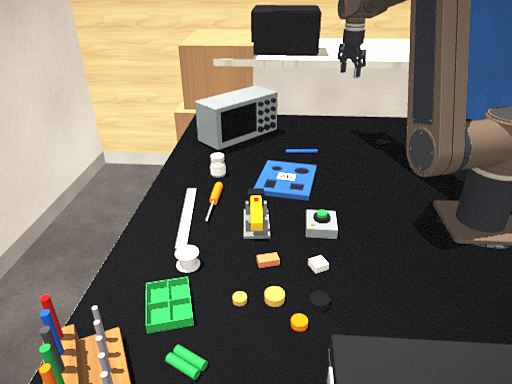

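View pics/wrist0.png

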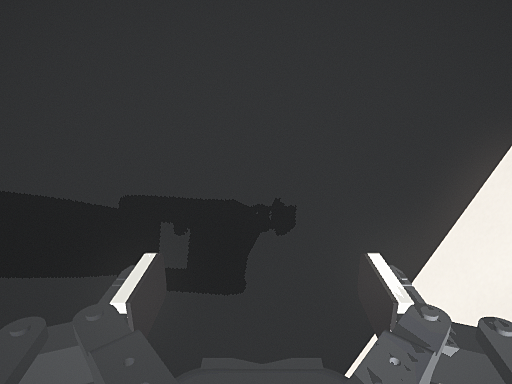

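The top view shows large brass disc at (139,219), and its look-alikes: smaller brass (137,195), orange (116,238), black (135,252). Oblong is at (179,212) and the white square at (177,252). No red disc is visible. The scanner is at (235,195), nest at (322,222), start box at (232,257).

Run:
```python
from h import *
for c in ['top','side']:
    d=cam(c); W=cloud(d)
    for q in ['disc_large','disc_small','square','oblong','nest','scanner','cradle','startbox','flux','spool','driver','ruler','marker','nest_hole0']:
        for r in cut_out(c,q)[:4]:
            m=r['pixels']&(d['z_map']>0); P=W[m]
            if len(P)<5: continue
            zt=np.percentile(P[:,2],95); T=P[P[:,2]>zt-.006]
            print(c,q,round(r['conf'],2),np.round(r['box']),'top',np.round(T[:,:2].mean(0),3),'ext',np.round(np.ptp(T[:,:2],axis=0),3),'z',round(zt,3), np.round(np.median(d['frame'][m],axis=0)))
im=cv2.imread('pics/top0.png')[150:290,90:380]
cv2.imwrite('pics/crop0.png',cv2.resize(im,None,fx=2.75,fy=2.75,interpolation=cv2.INTER_CUBIC))
```

```text
top disc_large 0.64 [117. 238.  12.  11.] top [0.493 0.385] ext [0.032 0.03 ] z 0.019 [255. 230.  70.]
top disc_large 0.57 [138. 193.   8.  10.] top [0.616 0.331] ext [0.03 0.03] z 0.018 [255. 255. 147.]
top disc_large 0.53 [139. 220.  16.  16.] top [0.544 0.321] ext [0.041 0.04 ] z 0.023 [255. 253. 146.]
top disc_large 0.51 [139. 253.  16.  16.] top [0.45  0.328] ext [0.037 0.04 ] z 0.023 [70. 61. 58.]
top square 0.53 [177. 253.  19.  15.] top [0.446 0.211] ext [0.042 0.042] z 0.023 [255. 255. 255.]
top square 0.33 [140. 219.  15.  17.] top [0.543 0.321] ext [0.041 0.04 ] z 0.023 [255. 253. 146.]
top oblong 0.7 [180. 211.  16.  22.] top [0.563 0.204] ext [0.05  0.037] z 0.023 [255. 232. 152.]
top scanner 0.7 [236. 193.  59.  23.] top [0.606 0.014] ext [0.046 0.157] z 0.069 [255. 255.  86.]
top scanner 0.31 [320. 223.  78.  64.] top [ 0.523 -0.207] ext [0.196 0.23 ] z 0.021 [ 93. 177. 250.]
top cradle 0.78 [237. 198.  45.  28.] top [0.601 0.042] ext [0.066 0.11 ] z 0.049 [125. 118. 110.]
top cradle 0.25 [179. 253.  16.  11.] top [0.445 0.21 ] ext [0.039 0.04 ] z 0.023 [255. 255. 255.
[... 2221 characters left out ...]
de startbox 0.69 [321. 227.  34.  33.] top [0.431 0.06 ] ext [0.026 0.03 ] z 0.051 [144. 190. 146.]
side flux 0.83 [219. 165.  11.  26.] top [ 0.75  -0.228] ext [0.041 0.05 ] z 0.071 [234. 232. 218.]
side spool 0.87 [190. 258.  27.  25.] top [0.75 0.23] ext [0.054 0.053] z 0.04 [255. 255. 255.]
side driver 0.58 [216. 202.  15.  36.] top [ 0.734 -0.083] ext [0.02  0.097] z 0.027 [255. 204.  49.]
side driver 0.2 [286. 182.  64.  41.] top [ 0.524 -0.196] ext [0.195 0.286] z 0.019 [ 90. 169. 249.]
side ruler 0.67 [186. 220.  21.  63.] top [0.799 0.035] ext [0.06 0.3 ] z 0.007 [254. 252. 252.]
side nest_hole0 0.6 [287. 182.  62.  41.] top [ 0.524 -0.195] ext [0.191 0.234] z 0.019 [ 90. 169. 249.]
```

View pics/crop0.png

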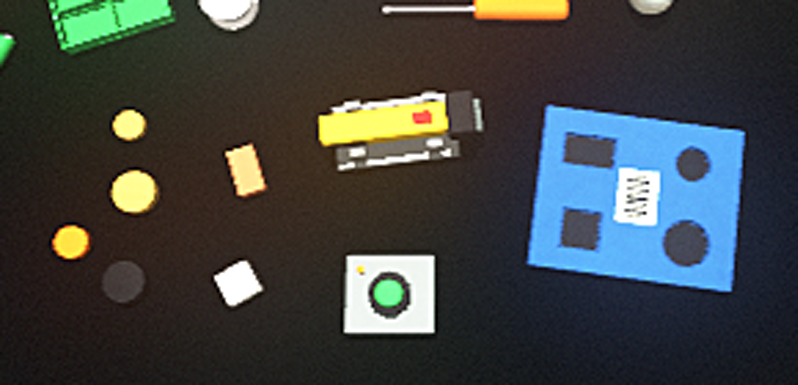

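In the crop, the big brass disc (135,192) is the target. The smaller brass one (130,124), the orange (70,242) and the black (123,282) are decoys. No red disc is present, so there are three blanks. First I'll look at the nest with the wrist camera.

{"name": "jog_arm", "arguments": {"commands": "0.22 0.40 0.02 0 0 0.986;0.22 0.40 0.02 0 0 0.986;0.22 0.40 0.02 0 0 0.986;0.22 0.40 0.02 0 0 0.986;0.22 0.40 0.02 0 0 0.986;0.22 0.40 0.02 0 0 0.986;0.22 0.40 0.02 0 0 0.986;0.22 0.40 0.02 0 0 0.986;0.22 0.40 0.02 0 0 0.986;0.22 0.40 0.02 0 0 0.986;0.22 0.40 0.02 0 0 0.986;0.22 0.40 0.02 0 0 0.986", "gripper": 75}}

```text
time: 3.15
eef_pos: [0.5203, -0.2054, 0.2164]
tcp_rot: [0.75, 0.662, -0.0, -0.0]
contact_force: [-0.8, -0.6, -0.8]
opening: 0.751
```

Run:
```python
from h import *
d=cam('wrist','w1'); s=get_state(); print(s['eef_pos'],s['tcp_rot'],np.abs(s['dq']).max(),s['qpos'])
np.savez('w1.npz',**d)
W=cloud(d); print('table z pts', [np.round(W[r,c],3).tolist() for r,c in [(30,30),(100,480),(200,250),(60,250)]])
```

```text
[ 0.52036916 -0.20519139  0.21642692] [ 7.49757795e-01  6.61712353e-01 -8.09771982e-05 -7.10660911e-05] 0.010510713855917309 [-5.56916645e-01  1.64658845e-02  1.84297745e+00 -1.19337321e-04
  1.28233192e+00 -4.32287050e-01]
table z pts [[0.289, -0.041, -0.001], [0.775, -0.174, 0.001], [0.5, -0.256, 0.015], [0.521, -0.101, 0.016]]
```

View pics/w1.png

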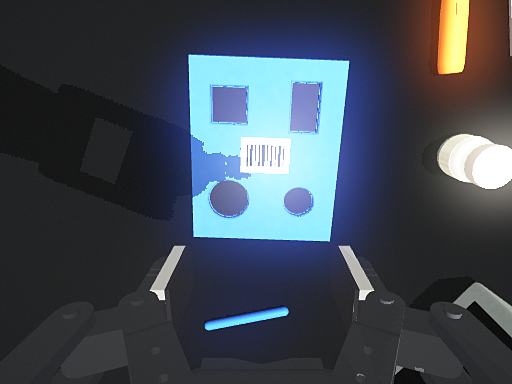

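The wrist view shows the empty nest: square cavity (229,104), oblong (306,107), large round (229,198), small round (298,201).

```bash
cat >> h.py <<'E'
def toplane(d,pts,z): return np.array([atz(d,u,v,z)[:2] for u,v in pts])
def rect(P):
    (c,s,a)=cv2.minAreaRect((P*1000).astype(np.float32)); return np.array(c)/1000,np.array(s),a
def cent(P):  # area centroid
    m=cv2.moments((P*1e4).astype(np.float32)); return np.array([m['m10'],m['m01']])/m['m00']/1e4, m['m00']/1e2
def nestfit(d):
    f=cv2.cvtColor(d['frame'],cv2.COLOR_RGB2HSV); 
    W=cloud(d)
    m=((f[...,0]>90)&(f[...,0]<120)&(f[...,1]>90)&(f[...,2]>130)).astype(np.uint8)
    m=m&((np.abs(W[...,2]-.016)<.006)).astype(np.uint8)
    return m
E
python3 - <<'E'
from h import *
d=dict(np.load('w1.npz'))
W=cloud(d); f=cv2.cvtColor(d['frame'],cv2.COLOR_RGB2HSV)
for (r,c) in [(80,200),(170,210),(104,229),(96,229),(107,306),(198,229),(201,298),(60,250)]: print(r,c,f[r,c],W[r,c].round(4))
m=nestfit(d); cv2.imwrite('pics/m1.png',m*255)
cs,h=cv2.findContours(m,cv2.RETR_CCOMP,cv2.CHAIN_APPROX_NONE)
for c,hh in zip(cs,h[0]):
    if cv2.contourArea(c)<200: continue
    P=toplane(d,c[:,0],.016); print(hh[3],cv2.boundingRect(c),rect(P),cent(P))
E
```

```text
80 200 [ 95 109 255] [ 0.4651 -0.1143  0.0168]
170 210 [108 148 224] [ 0.4587 -0.2137  0.0159]
104 229 [117 102 185] [ 0.4914 -0.1431  0.0092]
96 229 [117 104 186] [ 0.4929 -0.1346  0.0106]
107 306 [116  92 206] [ 0.5764 -0.1569  0.01  ]
198 229 [116  89 160] [ 0.4747 -0.2521  0.0108]
201 298 [115  99 198] [ 0.5575 -0.267   0.0089]
60 250 [ 94 105 255] [ 0.521  -0.1011  0.0163]
-1 (205, 311, 82, 19) (array([ 0.47095251, -0.42545969]), array([112.59314728,  10.22442722]), 5.065632343292236) (array([ 0.47174621, -0.42602414]), 677.2390091741086)
-1 (188, 55, 161, 186) (array([ 0.52403735, -0.2046723 ]), array([209.87939453, 169.92352295]), 80.78972625732422) (array([ 0.51186107, -0.20385637]), 22249.839239733516)
61 (208, 180, 41, 36) (array([ 0.4737272 , -0.24749141]), array([48.69617081, 40.73155975]), 10.934885025024414) (array([ 0.47351857, -0.24633531]), 1320.2496196359396)
```

View pics/m1.png

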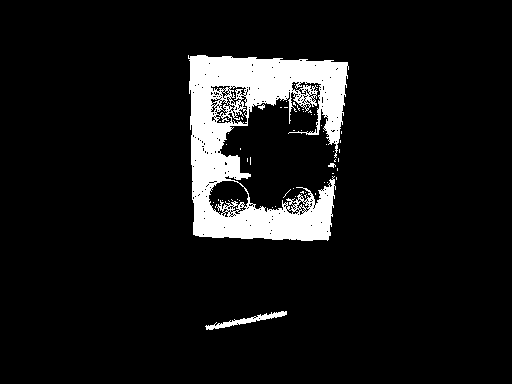

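Nest centre is (0.524,-0.2047), yaw −9.2°, with a 210×170 mm fit. The square cavity is at (0.4914,-0.1437), large round at (0.4738,-0.2523), oblong at (0.5743,-0.1571). Next I'll look at the blanks.

{"name": "jog_arm", "arguments": {"commands": "-0.02 0.455 0 0 0 0;-0.02 0.455 0 0 0 0;-0.02 0.455 0 0 0 0;-0.02 0.455 0 0 0 0;-0.02 0.455 0 0 0 0;-0.02 0.455 0 0 0 0;-0.02 0.455 0 0 0 0;-0.02 0.455 0 0 0 0;-0.02 0.455 0 0 0 0;-0.02 0.455 0 0 0 0;-0.02 0.455 0 0 0 0;-0.02 0.455 0 0 0 0;-0.02 0.455 0 0 0 0"}}

```text
time: 4.82
eef_pos: [0.501, 0.2501, 0.2166]
tcp_rot: [0.75, 0.662, 0.0, 0.0]
contact_force: [1.1, 0.4, -0.2]
opening: 0.753
```

```bash
cat >> h.py <<'E'
def blobs(d,z=.018,zmin=.010,zmax=.028,amin=300):
    W=cloud(d); m=((W[...,2]>zmin)&(W[...,2]<zmax)&(d['z_map']>0)).astype(np.uint8)
    m=cv2.morphologyEx(m,cv2.MORPH_OPEN,np.ones((3,3),np.uint8))
    cs,_=cv2.findContours(m,cv2.RETR_EXTERNAL,cv2.CHAIN_APPROX_NONE); out=[]
    for c in cs:
        if cv2.contourArea(c)<amin: continue
        mm=np.zeros(m.shape,np.uint8); cv2.drawContours(mm,[c],-1,1,-1)
        T=W[(mm>0)&(np.abs(W[...,2]-z)<.004)]
        P=toplane(d,c[:,0],z); out.append((cv2.boundingRect(c),np.median(d['frame'][mm>0],axis=0),rect(P),cent(P),T[:,:2].mean(0) if len(T) else None))
    return out
E
python3 - <<'E'
from h import *
d=cam('wrist','w2'); s=get_state(); print(s['eef_pos'],s['tcp_rot'],s['qpos'])
np.savez('w2.npz',**d)
for b in blobs(d): print(b[0],b[1],'rect',b[2][0].round(4),b[2][1].round(1),round(b[2][2],1),'cent',b[3][0].round(4),b[4])
E
```

```text
[0.50087965 0.25032249 0.21658442] [7.49453768e-01 6.62056681e-01 2.78480942e-05 2.11239473e-05] [ 2.82282629e-01  1.75090831e-02  1.84162973e+00 -1.50342623e-05
  1.28238544e+00  4.05963859e-01]
(193, 273, 61, 12) [83. 87. 83.] rect [0.4319 0.0986] [12.  79.2] 88.5 cent [0.4327 0.0986] [0.43275861 0.09946634]
(201, 174, 39, 38) [255. 255. 254.] rect [0.4466 0.2135] [37.2 36.4] 28.7 cent [0.4467 0.2134] [0.44637245 0.21317618]
(295, 168, 47, 37) [255. 204. 135.] rect [0.5627 0.2073] [49.7 29.6] 17.0 cent [0.5629 0.2072] [0.56318695 0.20671501]
(186, 70, 41, 42) [51. 47. 47.] rect [0.4505 0.3294] [42.3 43.4] 82.9 cent [0.4507 0.3295] [0.45057662 0.32976218]
(273, 65, 40, 42) [255. 251. 153.] rect [0.5437 0.323 ] [42.1 42. ] 83.5 cent [0.5433 0.3228] [0.54336181 0.3230625 ]
(344, 54, 29, 30) [255. 251. 153.] rect [0.6143 0.3317] [28.8 30.1] 82.9 cent [0.6144 0.3318] [0.61383414 0.33395221]
(222, 10, 32, 36) [255. 219.  92.] rect [0.4931 0.3863] [32.5 31.8] 82.5 cent [0.4931 0.3864] [0.49257944 0.38648887]
(443, 0, 69, 96) [ 86. 234. 112.] rect [0.7441 0.3451] [ 60.1 103.5] 17.0 cent [0.7434 0.3306] [0.74197168 0.33888605]
```

View pics/w2.png

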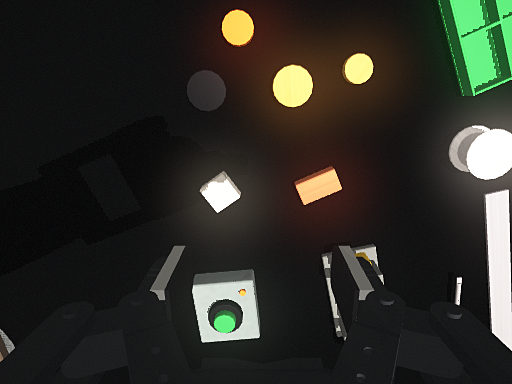

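The wrist view confirms it: square (220,192), oblong (318,186), brass disc (293,86) at 42–44 mm across, with decoys at (358,68), (237,27) and (206,90). I'll start with the oblong.

{"name": "jog_arm", "arguments": {"commands": "0.062 -0.043 -0.1 0 0 -1.15;0.062 -0.043 -0.1 0 0 -1.15;0.062 -0.043 -0.1 0 0 -1.15;0.062 -0.043 -0.1 0 0 -1.15;0.062 -0.043 -0.1 0 0 -1.15;0.062 -0.043 -0.1 0 0 -1.15;0.062 -0.043 -0.1 0 0 -1.15;0.062 -0.043 -0.1 0 0 -1.15;0.062 -0.043 -0.13 0 0 -1.15;0.062 -0.043 -0.13 0 0 -1.15", "gripper": 70}}

```text
time: 6.12
eef_pos: [0.5606, 0.2073, 0.0839]
tcp_rot: [0.989, 0.149, -0.003, 0.0]
contact_force: [-0.5, -0.5, -0.3]
opening: 0.699
```

Run:
```python
from h import *
d=cam('wrist','w3'); s=get_state(); print(s['eef_pos'],s['tcp_rot'],s['contact_force'])
print(np.degrees(2*np.arctan2(s['tcp_rot'][1],s['tcp_rot'][0])))
for b in blobs(d): print(b[0],b[1],'rect',b[2][0].round(4),b[2][1].round(1),round(b[2][2],1),'cent',b[3][0].round(4),b[4])
```

```text
[0.5617703  0.20754006 0.08549048] [ 9.88845534e-01  1.48937680e-01 -1.44051854e-03  4.33442855e-05] [-0.29367297  0.39204842 -0.4210042 ]
17.13075507605915
(194, 286, 47, 44) [164. 156. 144.] rect [0.4491 0.2125] [39.8 36.9] 28.5 cent [0.4489 0.2122] [0.44769001 0.21210357]
(56, 244, 56, 50) [31. 28. 29.] rect [0.4531 0.3277] [42.8 48.1] 54.0 cent [0.453  0.3278] [0.45194327 0.32876767]
(0, 183, 43, 41) [255. 183.  70.] rect [0.4964 0.382 ] [33.9 31.8] 3.5 cent [0.4962 0.3829] [0.49301257 0.38582057]
(246, 155, 37, 64) [254. 190. 124.] rect [0.5645 0.206 ] [50.4 27.5] 16.7 cent [0.5642 0.206 ] [0.56446233 0.2060539 ]
(79, 139, 61, 58) [254. 238. 128.] rect [0.545  0.3212] [42.9 45.7] 51.3 cent [0.5448 0.3213] [0.54461818 0.32198585]
(92, 43, 46, 47) [254. 238. 129.] rect [0.617  0.3291] [29.4 30.2] 17.2 cent [0.6167 0.3289] [0.61591108 0.33095042]
```

View pics/w3.png

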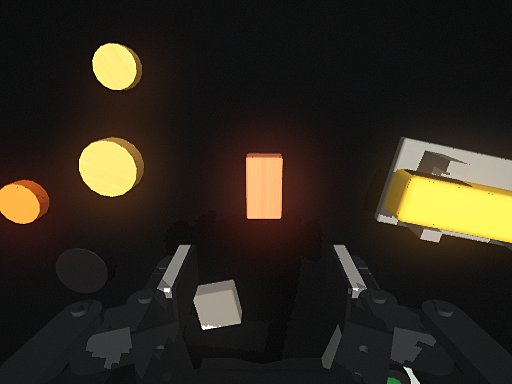

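The oblong sits centred between the fingers (264,186). Now I'll descend and grip.

{"name": "jog_arm", "arguments": {"commands": "0.002 -0.001 -0.03 0 0 0;0.002 -0.001 -0.055 0 0 0;0.002 -0.001 -0.07 0 0 0;0.002 -0.001 -0.078 0 0 0;0.002 -0.001 -0.078 0 0 0;0.002 -0.001 -0.078 0 0 0"}}

```text
time: 6.92
eef_pos: [0.5657, 0.2069, 0.0097]
tcp_rot: [0.989, 0.148, 0.001, -0.0]
contact_force: [-0.3, 0.1, -0.4]
opening: 0.697
```

{"name": "jog_arm", "arguments": {"commands": "0 0 0 0 0 0;0 0 0 0 0 0;0 0 0 0 0 0;0 0 0 0 0 0;0 0 0 0 0 0;0 0 0 0 0 0", "gripper": 10, "grip_force": 40}}

```text
time: 7.68
eef_pos: [0.5648, 0.2067, 0.0085]
tcp_rot: [0.989, 0.148, -0.0, 0.0]
contact_force: [0.4, -0.1, 0.1]
opening: 0.101
```

Run:
```python
from h import *
d=cam('wrist','w4'); cam('side','s4')
im=cv2.imread('pics/s4.png')[180:340,180:360]; cv2.imwrite('pics/s4c.png',cv2.resize(im,None,fx=4,fy=3.5))
```

```text
(no output)
```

View pics/w4.png

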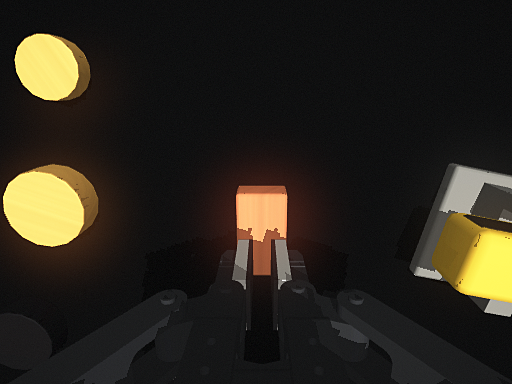

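View pics/s4c.png

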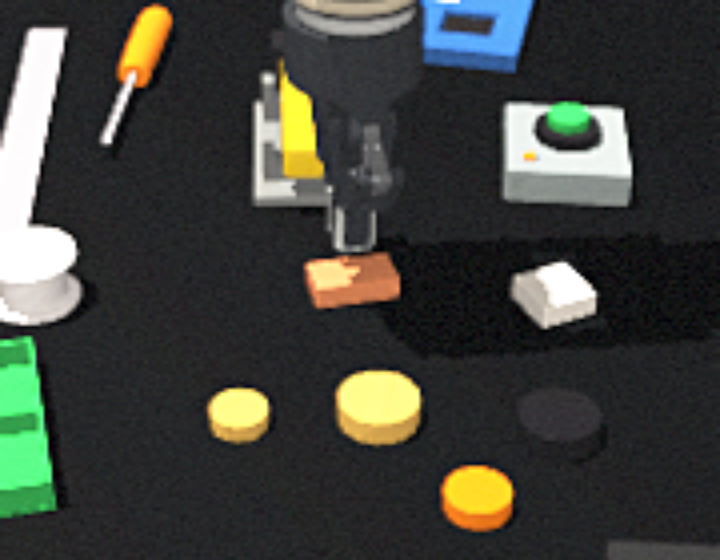

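Run:
```python
from h import *
d=cam('side'); s=get_state(); print(s['eef_pos'],s['contact_force'],s['opening'])
p=s['eef_pos']
for dz in [0,.01,.02,.03]: print(dz,proj(d,p+[0,0,dz]))
W=cloud(d)
for v in range(240,262,2): print(v,[W[v,u].round(3).tolist() for u in (266,269,272)])
w=cam('wrist'); 
for v,u in [(242,240),(245,280),(265,282),(235,262),(200,262)]: print(cloud(w)[v,u].round(3))
```

```text
[0.56475177 0.2067161  0.00849518] [ 0.07601624 -0.02464177  0.25246504] 0.10437354642318736
0 (np.float64(267.4526898219998), np.float64(260.51467177656525))
0.01 (np.float64(267.4984342761282), np.float64(257.1856848404455))
0.02 (np.float64(267.5446659977882), np.float64(253.82123770968985))
0.03 (np.float64(267.59139281418953), np.float64(250.42076077034298))
240 [[0.567, 0.241, 0.094], [0.561, 0.242, 0.095], [0.554, 0.24, 0.094]]
242 [[0.568, 0.222, 0.074], [0.561, 0.219, 0.072], [0.554, 0.223, 0.076]]
244 [[0.568, 0.223, 0.069], [0.561, 0.221, 0.068], [0.554, 0.221, 0.069]]
246 [[0.568, 0.223, 0.064], [0.561, 0.225, 0.066], [0.554, 0.222, 0.064]]
248 [[0.568, 0.221, 0.056], [0.561, 0.221, 0.057], [0.554, 0.221, 0.057]]
250 [[0.568, 0.223, 0.052], [0.561, 0.221, 0.051], [0.554, 0.22, 0.051]]
252 [[0.57, 0.165, 0.001], [0.563, 0.164, -0.0], [0.556, 0.165, 0.001]]
254 [[0.569, 0.194, 0.018], [0.562, 0.194, 0.018], [0.555, 0.192, 0.017]]
256 [[0.568, 0.206, 0.021], [0.561, 0.201, 0.018], [0.554, 0.199, 0.016]]
258 [[0.568, 0.211, 0.019], [0.561, 0.207, 0.017], [0.554, 0.208, 0.018]]
260 [[0.568, 0.215, 0.017], [0.561, 0.217, 0.018], [0.554, 0.214, 0.017]]
[0.572 0.218 0.049]
[0.578 0.201 0.053]
[0.577 0.201 0.07 ]
[0.565 0.206 0.018]
[0.584 0.212 0.018]
```

The fingers closed above the blank. Both cameras put the tips at z≈0.049 while the reported TCP is 0.0085, so the real tips sit about 4 cm higher than reported. I'll reopen, go lower in steps and measure again.

{"name": "jog_arm", "arguments": {"commands": "0 0 0 0 0 0;0 0 0 0 0 0;0 0 0 0 0 0;0 0 0 0 0 0;0 0 -0.01 0 0 0;0 0 -0.02 0 0 0;0 0 -0.025 0 0 0;0 0 -0.025 0 0 0;0 0 -0.025 0 0 0", "gripper": 55}}

```text
time: 9.0
eef_pos: [0.565, 0.2068, -0.0163]
tcp_rot: [0.989, 0.148, 0.0, -0.0]
contact_force: [-0.3, -0.8, 0.3]
opening: 0.552
```

Run:
```python
from h import *
s=get_state(); print(s['eef_pos'],s['contact_force'],s['opening'])
w=cam('wrist','w5'); d=cam('side','s5'); W=cloud(d)
im=cv2.imread('pics/s5.png')[200:300,220:320]; cv2.imwrite('pics/s5c.png',cv2.resize(im,None,fx=6,fy=6))
for v in range(240,264,1): print(v,[W[v,u].round(3).tolist() for u in (262,266,269,272)])
```

```text
[ 0.56501423  0.20678899 -0.01633159] [-0.32326207 -0.7629519   0.30934416] 0.5520155562071831
240 [[0.579, 0.187, 0.053], [0.567, 0.238, 0.092], [0.56, 0.267, 0.113], [0.553, 0.272, 0.118]]
241 [[0.579, 0.187, 0.05], [0.567, 0.238, 0.089], [0.559, 0.268, 0.112], [0.553, 0.273, 0.116]]
242 [[0.579, 0.186, 0.046], [0.567, 0.24, 0.088], [0.56, 0.267, 0.108], [0.553, 0.274, 0.114]]
243 [[0.579, 0.187, 0.044], [0.567, 0.241, 0.086], [0.559, 0.267, 0.106], [0.553, 0.269, 0.108]]
244 [[0.579, 0.187, 0.042], [0.567, 0.238, 0.081], [0.559, 0.268, 0.104], [0.553, 0.269, 0.105]]
245 [[0.579, 0.185, 0.037], [0.567, 0.243, 0.082], [0.559, 0.269, 0.102], [0.553, 0.268, 0.102]]
246 [[0.579, 0.187, 0.035], [0.567, 0.241, 0.077], [0.559, 0.268, 0.099], [0.553, 0.267, 0.099]]
247 [[0.579, 0.187, 0.032], [0.567, 0.242, 0.076], [0.559, 0.269, 0.097], [0.553, 0.268, 0.096]]
248 [[0.579, 0.184, 0.027], [0.567, 0.245, 0.075], [0.559, 0.269, 0.095], [0.553, 0.264, 0.091]]
249 [[0.579, 0.186, 0.026], [0.567, 0.242, 0.07], [0.559, 0.268, 0.091], [0.553, 0.251, 0.078]]
250 [[0.579, 0.187, 0.023], [0.567, 0.24
[... 593 characters left out ...]
242, 0.051], [0.553, 0.241, 0.05]]
257 [[0.578, 0.208, 0.019], [0.567, 0.24, 0.046], [0.56, 0.242, 0.048], [0.553, 0.243, 0.049]]
258 [[0.577, 0.21, 0.018], [0.567, 0.238, 0.042], [0.56, 0.242, 0.045], [0.553, 0.241, 0.045]]
259 [[0.577, 0.215, 0.019], [0.567, 0.236, 0.037], [0.56, 0.245, 0.045], [0.553, 0.242, 0.043]]
260 [[0.577, 0.216, 0.017], [0.567, 0.24, 0.037], [0.56, 0.243, 0.04], [0.553, 0.24, 0.038]]
261 [[0.577, 0.222, 0.019], [0.567, 0.24, 0.034], [0.56, 0.245, 0.039], [0.553, 0.239, 0.034]]
262 [[0.576, 0.226, 0.019], [0.567, 0.237, 0.029], [0.56, 0.243, 0.035], [0.553, 0.243, 0.035]]
263 [[0.576, 0.225, 0.016], [0.567, 0.238, 0.027], [0.56, 0.243, 0.032], [0.553, 0.239, 0.029]]
```

View pics/w5.png

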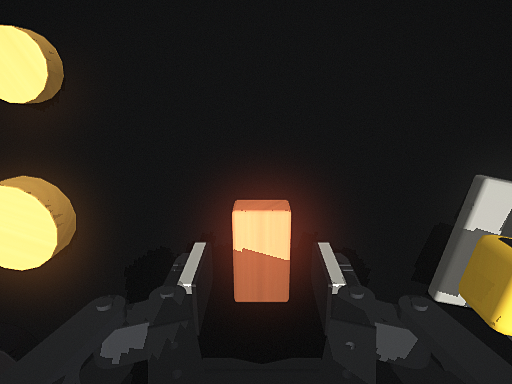

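View pics/s5c.png

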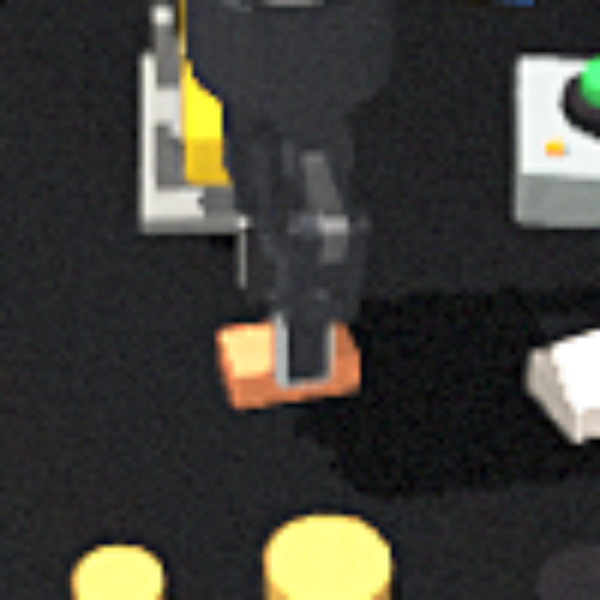

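{"name": "jog_arm", "arguments": {"commands": "-0.001 -0.0005 -0.008 0 0 0;-0.001 -0.0005 -0.015 0 0 0;-0.001 -0.0005 -0.015 0 0 0;-0.001 -0.0005 -0.015 0 0 0"}}

```text
time: 9.6
eef_pos: [0.5637, 0.2062, -0.0316]
tcp_rot: [0.989, 0.148, -0.0, 0.0]
contact_force: [1.0, 0.7, 0.2]
opening: 0.55
```

{"name": "jog_arm", "arguments": {"commands": "0 0 0 0 0 0;0 0 0 0 0 0;0 0 0 0 0 0;0 0 0 0 0 0;0 0 0 0 0 0", "gripper": 10, "grip_force": 40}}

```text
time: 10.22
eef_pos: [0.5643, 0.2063, -0.031]
tcp_rot: [0.989, 0.148, 0.001, -0.0]
contact_force: [0.5, 0.9, 3.0]
opening: 0.318
```

Run:
```python
from h import *
s=get_state(); print(s['eef_pos'],s['contact_force'],s['opening'])
w=cam('wrist','w6'); d=cam('side','s6'); W=cloud(d)
im=cv2.imread('pics/s6.png')[220:290,220:320]; cv2.imwrite('pics/s6c.png',cv2.resize(im,None,fx=7,fy=7))
for v in range(252,268,1): print(v,[W[v,u].round(3).tolist() for u in (262,266,269,272)])
```

```text
[ 0.56426286  0.20632436 -0.03101562] [0.49165633 0.86361086 3.04097667] 0.3176657555518185
252 [[0.578, 0.198, 0.026], [0.567, 0.232, 0.054], [0.559, 0.265, 0.08], [0.553, 0.261, 0.078]]
253 [[0.578, 0.196, 0.022], [0.567, 0.235, 0.053], [0.559, 0.26, 0.073], [0.553, 0.261, 0.075]]
254 [[0.578, 0.197, 0.02], [0.567, 0.236, 0.051], [0.559, 0.259, 0.07], [0.553, 0.247, 0.061]]
255 [[0.578, 0.199, 0.018], [0.566, 0.246, 0.056], [0.559, 0.257, 0.066], [0.553, 0.249, 0.06]]
256 [[0.578, 0.201, 0.016], [0.567, 0.245, 0.053], [0.559, 0.256, 0.062], [0.553, 0.247, 0.055]]
257 [[0.578, 0.206, 0.018], [0.567, 0.228, 0.036], [0.559, 0.255, 0.058], [0.553, 0.247, 0.052]]
258 [[0.577, 0.211, 0.019], [0.567, 0.228, 0.033], [0.559, 0.256, 0.056], [0.553, 0.231, 0.037]]
259 [[0.577, 0.215, 0.02], [0.567, 0.23, 0.032], [0.56, 0.233, 0.035], [0.553, 0.231, 0.034]]
260 [[0.577, 0.217, 0.018], [0.567, 0.227, 0.027], [0.56, 0.233, 0.032], [0.553, 0.228, 0.028]]
261 [[0.577, 0.219, 0.017], [0.567, 0.232, 0.028], [0.56, 0.232, 0.028], [0.553, 0.231, 0.028]]
262 [[0.577, 0.223, 0.017], [0.567, 0.227, 0.021], [0.56, 0.231, 0.025], [0.553, 0.231, 0.025]]
263 [[0.576, 0.226, 0.016], [0.567, 0.228, 0.019], [0.56, 0.232, 0.023], [0.553, 0.23, 0.022]]
264 [[0.577, 0.223, 0.011], [0.567, 0.229, 0.017], [0.56, 0.233, 0.02], [0.553, 0.23, 0.019]]
265 [[0.576, 0.225, 0.01], [0.567, 0.226, 0.011], [0.56, 0.233, 0.017], [0.553, 0.231, 0.016]]
266 [[0.576, 0.225, 0.007], [0.567, 0.228, 0.01], [0.56, 0.23, 0.012], [0.553, 0.227, 0.01]]
267 [[0.576, 0.227, 0.005], [0.567, 0.227, 0.006], [0.56, 0.223, 0.003], [0.553, 0.221, 0.001]]
```

View pics/s6c.png

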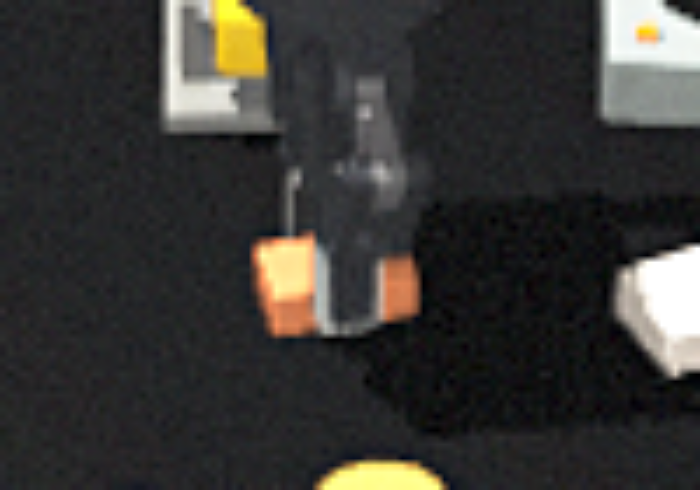

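The oblong is held (opening 0.318, about 27 mm). I'll lift and carry it above its cavity.

{"name": "jog_arm", "arguments": {"commands": "0 0 0.06 0 0 0;0 0 0.12 0 0 0;0.003 -0.04 0.14 0 0 0.15;0.01 -0.363 0.14 0 0 1.1135;0.01 -0.363 0.14 0 0 1.1135;0.01 -0.363 0.14 0 0 1.1135;0.01 -0.363 0.14 0 0 1.1135;0.01 -0.363 0.14 0 0 1.1135;0.01 -0.363 0.14 0 0 1.1135;0.01 -0.363 0.10 0 0 1.1135;0.01 -0.363 0.07 0 0 1.1135;0.01 -0.363 0.07 0 0 1.1135;0.01 -0.363 0.07 0 0 1.1135;0.01 -0.363 0.07 0 0 1.1135"}}

```text
time: 12.08
eef_pos: [0.5751, -0.1572, 0.0404]
tcp_rot: [0.761, 0.649, 0.001, 0.001]
contact_force: [0.1, 0.8, -0.7]
opening: 0.312
```

Run:
```python
from h import *
s=get_state(); print(s['eef_pos'],s['contact_force'],s['opening'],np.degrees(2*np.arctan2(s['tcp_rot'][1],s['tcp_rot'][0])))
w=cam('wrist','w7'); d=cam('side','s7'); np.savez('w7.npz',**w)
```

```text
[ 0.57507227 -0.1571563   0.04041057] [ 0.114359    0.76552452 -0.71480447] 0.31150637329170816 80.88132427465861
```

View pics/w7.png

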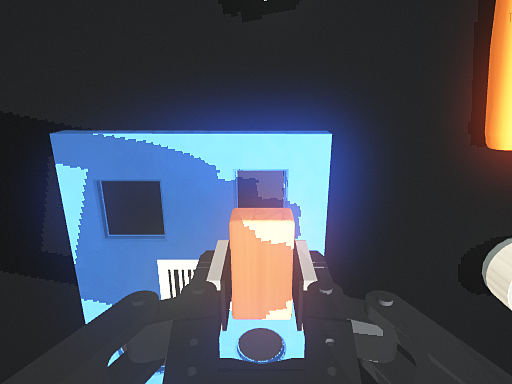

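```bash
cat >> h.py <<'E'
NC=np.array([.5240,-.2047]); NY=np.radians(-9.2)
def hole(sx,sy,c=NC,yaw=NY):
    R=np.array([[np.cos(yaw),-np.sin(yaw)],[np.sin(yaw),np.cos(yaw)]]); return c+R@np.array([.042*sx,.055*sy])
def held(d,pick,zlo,zhi,save=None):
    W=cloud(d); m=(pick(d['frame'].astype(int))&(W[...,2]>zlo)&(W[...,2]<zhi)&(d['z_map']>0)).astype(np.uint8)
    m=cv2.morphologyEx(m,cv2.MORPH_OPEN,np.ones((3,3),np.uint8))
    if save: cv2.imwrite('pics/'+save+'.png',m*255)
    return m,W
E
python3 - <<'E'
from h import *
d=dict(np.load('w7.npz'))
or_=lambda f:(f[...,0]>f[...,2]+60)
m,W=held(d,or_,.05,.12,'m7')
n,l,st,_=cv2.connectedComponentsWithStats(m)
k=1+np.argmax(st[1:,4]); M=l==k
zt=np.median(W[M][:,2]); print('ztop',zt)
T=M&(np.abs(W[...,2]-zt)<.003)
cs,_=cv2.findContours(T.astype(np.uint8),cv2.RETR_EXTERNAL,cv2.CHAIN_APPROX_NONE); c=max(cs,key=cv2.contourArea)
P=toplane(d,c[:,0],zt); print(rect(P),cent(P), cv2.boundingRect(c))
# project nest model
im=d['frame'].copy()
R=lambda a:np.array([[np.cos(a),-np.sin(a)],[np.sin(a),np.cos(a)]])
def poly(pts,z,col):
    q=np.array([proj(d,[*p,z]) for p in pts]); cv2.polylines(im,[np.round(q*8).astype(np.int32)],True,col,1,shift=3)
def box(c,a,b): return [c+R(NY)@np.array([x*a,y*b]) for x,y in [(1,1),(1,-1),(-1,-1),(-1,1)]]
poly(box(NC,.085,.105),.016,(255,0,0)); poly(box(hole(1,1),.016,.027),.016,(255,0,0)); poly(box(hole(-1,1),.020,.020),.016,(255,0,0))
cv2.imwrite('pics/o7.png',cv2.resize(im[100:360,30:360,::-1],None,fx=2.3,fy=2.3))
E
```

```text
ztop 0.08904460544033815
(array([ 0.57486737, -0.15687831]), array([49.95594406, 27.13004494]), 81.3047103881836) (array([ 0.57324767, -0.15900319]), 1055.598192911744) (229, 217, 64, 102)
```

View pics/o7.png

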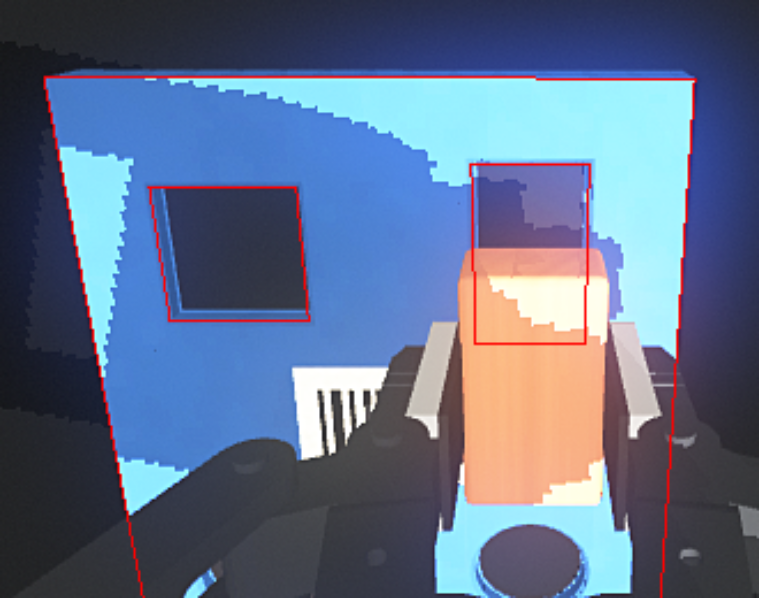

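The overlay matches the plate and cavities, and the held oblong is within 1 mm. I'll lower it.

{"name": "jog_arm", "arguments": {"commands": "-0.0006 -0.0002 -0.025 0 0 0;-0.0006 -0.0002 -0.045 0 0 0;-0.0006 -0.0002 -0.05 0 0 0;-0.0006 -0.0002 -0.054 0 0 0;-0.0006 -0.0002 -0.057 0 0 0;-0.0006 -0.0002 -0.060 0 0 0;-0.0006 -0.0002 -0.060 0 0 0;-0.0006 -0.0002 -0.060 0 0 0"}}

```text
time: 13.18
eef_pos: [0.5738, -0.1572, -0.0189]
tcp_rot: [0.761, 0.649, -0.0, 0.0]
contact_force: [-4.0, 2.1, 9.0]
opening: 0.317
```

{"name": "jog_arm", "arguments": {"commands": "0 0 0 0 0 0;0 0 0 0 0 0;0 0 0 0 0 0;0 0 0.03 0 0 0;0 0 0.08 0 0 0;0 0 0.09 0 0 0;0 0 0.09 0 0 0", "gripper": 50}}

```text
time: 14.05
eef_pos: [0.5733, -0.1571, 0.0688]
tcp_rot: [0.761, 0.649, 0.0, 0.0]
contact_force: [-0.1, -0.1, -0.2]
opening: 0.498
```

Run:
```python
from h import *
w=cam('wrist','w8'); W=cloud(w); s=get_state(); print(s['eef_pos'],s['contact_force'])
cv2.imwrite('pics/w8c.png',cv2.resize(cv2.imread('pics/w8.png')[60:330,80:400],None,fx=2.2,fy=2.2))
m,_=held(w,lambda f:(f[...,0]>f[...,2]+60),.0,.05)
n,l,st,_=cv2.connectedComponentsWithStats(m); k=1+np.argmax(st[1:,4]); P=W[l==k]
P=P[P[:,2]>.02]
A=np.c_[P[:,:2]-P[:,:2].mean(0),np.ones(len(P))]; co=np.linalg.lstsq(A,P[:,2],rcond=None)[0]; print('tilt deg',np.degrees(co[:2]),'z',co[2],P[:,:2].mean(0))
```

```text
[ 0.57236455 -0.15663181  0.06735345] [-1.05680791  0.24550016 -0.14778422]
tilt deg [ 9.24640434 -0.35213946] z 0.023834060206048734 [ 0.73093422 -0.09574443]
```

View pics/w8c.png

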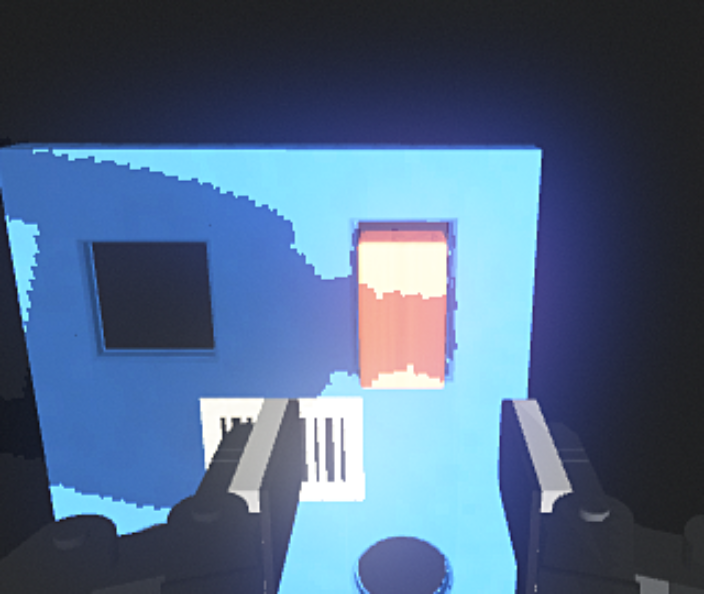

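The oblong is in its cavity (about (402,305) in the crop). I'll check its height and tilt numerically.

```bash
cat >> h.py <<'E'
def seat(w,c,r=.011):
    W=cloud(w); q=(np.hypot(W[...,0]-c[0],W[...,1]-c[1])<r)&(w['z_map']>0); P=W[q]
    A=np.c_[P[:,:2]-P[:,:2].mean(0),np.ones(len(P))]; co=np.linalg.lstsq(A,P[:,2],rcond=None)[0]
    return 'tilt',np.degrees(co[:2]).round(1),'z',co[2].round(4),len(P)
E
python3 - <<'E'
from h import *
w=cam('wrist'); print(seat(w,hole(1,1)), 'plate',seat(w,NC+[-.03,.06],.01))
s=get_state(); print(s['eef_pos'],s['qpos'])
E
```

```text
('tilt', array([ 84.5, 539.8]), 'z', np.float64(0.1053), 1537) plate ('tilt', array([-0.1,  0.4]), 'z', np.float64(0.0101), 540)
[ 0.57183347 -0.15635082  0.06653052] [-4.37940886e-01  2.49281966e-01  1.87608336e+00  2.11121476e-05
  1.01964142e+00 -2.78412803e-01]
```

```bash
sed -i "s/&(w\['z_map'\]>0); P=W/\&(w['z_map']>0)\&(W[...,2]<.04); P=W/" h.py
python3 - <<'E'
from h import *
w=cam('wrist'); print(seat(w,hole(1,1)), 'plate',seat(w,NC+[-.03,.02],.01))
print(get_state()['eef_pos'])
E
```

```text
('tilt', array([0.1, 0.2]), 'z', np.float64(0.0278), 749) plate ('tilt', array([ 1.2, -0.5]), 'z', np.float64(0.0159), 492)
[ 0.57165157 -0.15630619  0.0662054 ]
```

The oblong is seated: top at 27.8 mm, flat. The square is next.

{"name": "jog_arm", "arguments": {"commands": "0 0 0.04 0 0 0;-0.125 0.3697 0.06 0 0 0.658;-0.125 0.3697 0.06 0 0 0.658;-0.125 0.3697 0.06 0 0 0.658;-0.125 0.3697 0.06 0 0 0.658;-0.125 0.3697 0.06 0 0 0.658;-0.125 0.3697 0.06 0 0 0.658;-0.125 0.3697 0.03 0 0 0.658;-0.125 0.3697 -0.01 0 0 0.658;-0.125 0.3697 -0.04 0 0 0.658;-0.125 0.3697 -0.04 0 0 0.658;-0.125 0.3697 -0.04 0 0 0.658", "gripper": 65}}

```text
time: 15.7
eef_pos: [0.4485, 0.2127, 0.0288]
tcp_rot: [0.511, 0.86, -0.0, 0.0]
contact_force: [-0.3, 0.8, -0.2]
opening: 0.651
```

Run:
```python
from h import *
d=cam('wrist','w9'); s=get_state(); print(s['eef_pos'],np.degrees(2*np.arctan2(s['tcp_rot'][1],s['tcp_rot'][0])))
for b in blobs(d): print(b[0],b[1],'rect',b[2][0].round(4),b[2][1].round(1),round(b[2][2],1),'cent',b[3][0].round(4),b[4])
print(get_state()['eef_pos'])
```

```text
[0.44917936 0.21286128 0.02957412] 118.54878445445216
(228, 186, 60, 58) [255. 255. 255.] rect [0.4449 0.2138] [35.6 37. ] 28.6 cent [0.445  0.2136] [0.44507538 0.21344451]
(458, 95, 54, 77) [255. 255. 254.] rect [0.5346 0.3162] [29.3 44.6] 41.4 cent [0.5357 0.3178] [0.53665943 0.31850669]
(329, 0, 87, 81) [160. 156. 157.] rect [0.4506 0.327 ] [43.9 38. ] 28.6 cent [0.4501 0.3278] [0.45012465 0.32854852]
[0.44917936 0.21286128 0.02957412]
```

View pics/w9.png

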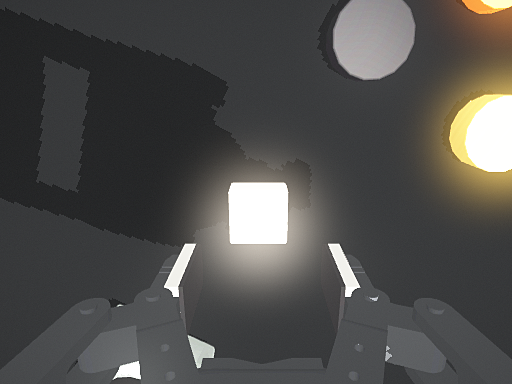

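The square is centred ahead at (258,215), clear of neighbours.

{"name": "jog_arm", "arguments": {"commands": "-0.0037 0.0006 -0.02 0 0 0;-0.0037 0.0006 -0.045 0 0 0;-0.0037 0.0006 -0.055 0 0 0;-0.0037 0.0006 -0.0605 0 0 0;-0.0037 0.0006 -0.0605 0 0 0;-0.0037 0.0006 -0.0605 0 0 0"}}

```text
time: 16.5
eef_pos: [0.4453, 0.2135, -0.0311]
tcp_rot: [0.511, 0.86, 0.001, 0.001]
contact_force: [0.7, 0.1, 0.3]
opening: 0.649
```

{"name": "jog_arm", "arguments": {"commands": "0 0 0 0 0 0;0 0 0 0 0 0;0 0 0 0 0 0;0 0 0 0 0 0", "gripper": 20, "grip_force": 40}}

```text
time: 17.0
eef_pos: [0.4453, 0.2135, -0.0312]
tcp_rot: [0.511, 0.86, 0.0, 0.0]
contact_force: [-0.5, 0.3, 4.9]
opening: 0.41
```

{"name": "jog_arm", "arguments": {"commands": "0 0 0.06 0 0 0;0 0 0.12 0 0 0;0.005 -0.04 0.14 0 0 -0.1;0.046 -0.357 0.14 0 0 -0.658;0.046 -0.357 0.14 0 0 -0.658;0.046 -0.357 0.14 0 0 -0.658;0.046 -0.357 0.14 0 0 -0.658;0.046 -0.357 0.14 0 0 -0.658;0.046 -0.357 0.14 0 0 -0.658;0.046 -0.357 0.10 0 0 -0.658;0.046 -0.357 0.071 0 0 -0.658;0.046 -0.357 0.071 0 0 -0.658;0.046 -0.357 0.071 0 0 -0.658;0.046 -0.357 0.071 0 0 -0.658"}}

```text
time: 18.75
eef_pos: [0.4917, -0.1439, 0.0407]
tcp_rot: [0.761, 0.649, 0.001, 0.001]
contact_force: [0.9, 0.7, -0.2]
opening: 0.407
```

```bash
cat >> h.py <<'E'
def heldfit(d,tag,hs,pick):
    s=get_state(); print('tcp',s['eef_pos'].round(4),s['contact_force'].round(1),s['opening'].round(3),'psi',np.degrees(2*np.arctan2(s['tcp_rot'][1],s['tcp_rot'][0])).round(1))
    W=cloud(d); zt=s['eef_pos'][2]+.049
    m=pick(d['frame'].astype(int))&(np.abs(W[...,2]-zt)<.005)&(np.hypot(W[...,0]-s['eef_pos'][0],W[...,1]-s['eef_pos'][1])<.04)
    m=cv2.morphologyEx(m.astype(np.uint8),cv2.MORPH_OPEN,np.ones((3,3),np.uint8))
    cs,_=cv2.findContours(m,cv2.RETR_EXTERNAL,cv2.CHAIN_APPROX_NONE); c=max(cs,key=cv2.contourArea)
    zm=np.median(W[m>0][:,2]); P=toplane(d,c[:,0],zm); print('ztop',zm.round(4),'rect',rect(P),'cent',cent(P))
    ci=cv2.minEnclosingCircle((P*1000).astype(np.float32)); print('circle',ci)
    im=d['frame'].copy()
    R=lambda a:np.array([[np.cos(a),-np.sin(a)],[np.sin(a),np.cos(a)]])
    def poly(pts,z,col):
        q=np.array([proj(d,[*p,z]) for p in pts]); cv2.polylines(im,[np.round(q*8).astype(np.int32)],True,col,1,shift=3)
    def box(c,a,b): return [c+R(NY)@np.array([x*a,y*b]) for x,y in [(1,1),(1,-1),(-1,-1),(-1,1)]]
    poly(box(NC,.085,.105),.016,(255,0,0)); poly(box(hole(1,1),.016,.027),.016,(255,0,0)); poly(box(hole(-1,1),.020,.020),.016,(255,0,0))
    th=np.linspace(0,6.28,40); poly([hole(-1,-1)+.024*np.array([np.cos(t),np.sin(t)]) for t in th],.016,(255,0,0))
    cv2.drawContours(im,[c],-1,(0,255,0),1)
    cv2.imwrite('pics/'+tag+'.png',cv2.resize(im[...,::-1],None,fx=1.5,fy=1.5))
E
python3 - <<'E'
from h import *
d=cam('wrist'); heldfit(d,'o10',None,lambda f:f[...,0]>130)
E
```

```text
Traceback (most recent call last):
  File "h.py", line 50, in heldfit
    s=get_state(); print('tcp',s['eef_pos'].round(4),s['contact_force'].round(1),s['opening'].round(3),'psi',np.degrees(2*np.arctan2(s['tcp_rot'][1],s['tcp_rot'][0])).round(1))
                                                                                 ^^^^^^^^^^^^^^^^^^
AttributeError: 'float' object has no attribute 'round'
```

```bash
sed -i "s/s\['opening'\].round(3)/round(s['opening'],3)/" h.py
python3 - <<'E'
from h import *
d=cam('wrist'); heldfit(d,'o10',None,lambda f:f[...,0]>130)
E
```

```text
tcp [ 0.4915 -0.1439  0.0404] [ 0.1 -0.5 -0.6] 0.408 psi 80.9
ztop 0.0895 rect (array([ 0.49148837, -0.14395699]), array([37.19290543, 35.35747147]), 80.8027114868164) cent (array([ 0.49147292, -0.14413756]), 1265.9638116770982)
circle ((491.5492858886719, -144.0922393798828), 24.728958129882812)
```

View pics/o10.png

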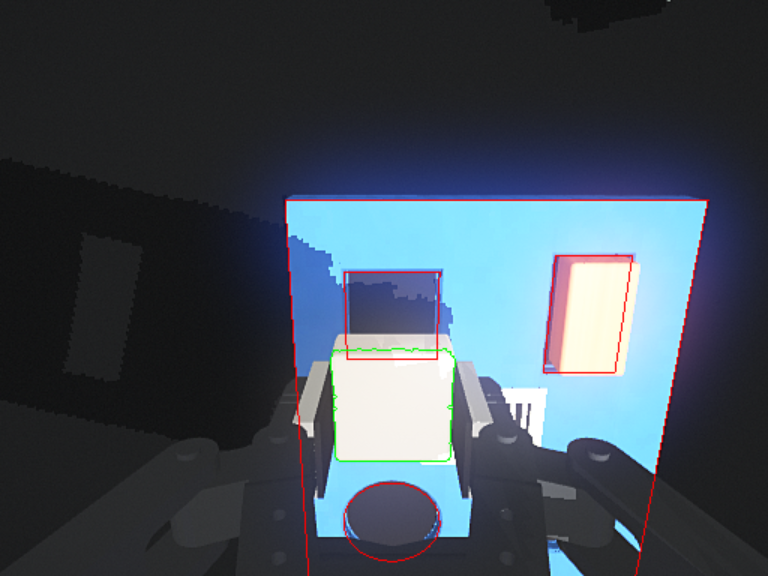

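The square's fit is (0.4915,-0.144) against the cavity at (0.4914,-0.1437), and the overlay agrees. I'll lower it.

{"name": "jog_arm", "arguments": {"commands": "-0.0001 0.0003 -0.025 0 0 0;-0.0001 0.0003 -0.045 0 0 0;-0.0001 0.0003 -0.05 0 0 0;-0.0001 0.0003 -0.054 0 0 0;-0.0001 0.0003 -0.057 0 0 0;-0.0001 0.0003 -0.060 0 0 0;-0.0001 0.0003 -0.060 0 0 0;-0.0001 0.0003 -0.060 0 0 0"}}

```text
time: 19.85
eef_pos: [0.4911, -0.1437, -0.0196]
tcp_rot: [0.761, 0.649, 0.0, 0.0]
contact_force: [-1.8, 0.9, 5.9]
opening: 0.408
```

{"name": "jog_arm", "arguments": {"commands": "0 0 0 0 0 0;0 0 0 0 0 0;0 0 0 0 0 0;0 0 0.03 0 0 0;0 0 0.08 0 0 0;0 0 0.1 0 0 0;0 0 0.1 0 0 0;0 0 0.1 0 0 0", "gripper": 58}}

```text
time: 20.85
eef_pos: [0.4895, -0.1429, 0.0777]
tcp_rot: [0.761, 0.649, -0.0, -0.001]
contact_force: [-0.6, -0.6, -0.2]
opening: 0.584
```

Run:
```python
from h import *
w=cam('wrist','w11'); print(get_state()['eef_pos']); print(seat(w,hole(1,1)),seat(w,hole(-1,1)))
```

```text
[ 0.4891631  -0.14277992  0.07724463]
('tilt', array([0.1, 0.1]), 'z', np.float64(0.0278), 686) ('tilt', array([-0. , -0.2]), 'z', np.float64(0.0278), 692)
```

View pics/w11.png

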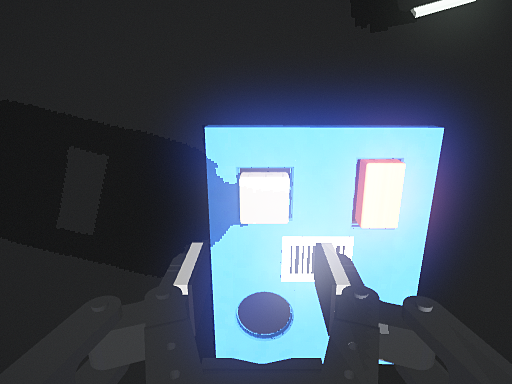

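The square is seated flat as well (265,195). Now the brass disc.

{"name": "jog_arm", "arguments": {"commands": "0 0 0.04 0 0 0;0.0543 0.4657 0.06 0 0 -1.236;0.0543 0.4657 0.06 0 0 -1.236;0.0543 0.4657 0.06 0 0 -1.236;0.0543 0.4657 0.06 0 0 -1.236;0.0543 0.4657 0.06 0 0 -1.236;0.0543 0.4657 0.06 0 0 -1.236;0.0543 0.4657 0.06 0 0 -1.236;0.0543 0.4657 0.02 0 0 -1.236;0.0543 0.4657 -0.02 0 0 -1.236;0.0543 0.4657 -0.04 0 0 -1.236;0.0543 0.4657 -0.04 0 0 -1.236;0.0543 0.4657 -0.04 0 0 -1.236", "gripper": 75}}

```text
time: 22.52
eef_pos: [0.546, 0.3216, 0.0406]
tcp_rot: [0.996, 0.087, 0.001, -0.0]
contact_force: [0.9, -0.2, 0.0]
opening: 0.75
```

Run:
```python
from h import *
d=cam('wrist','w12'); s=get_state(); print(s['eef_pos'],np.degrees(2*np.arctan2(s['tcp_rot'][1],s['tcp_rot'][0])))
for b in blobs(d): print(b[0],b[1],'rect',b[2][0].round(4),b[2][1].round(1),round(b[2][2],1),'cent',b[3][0].round(4),b[4])
```

```text
[0.546406   0.32185221 0.04125881] 9.959203010030386
(198, 301, 59, 55) [58. 56. 57.] rect [0.4534 0.3301] [47.1 42.3] 9.7 cent [0.4533 0.3297] [0.45224295 0.32965816]
(130, 242, 41, 39) [255. 255. 202.] rect [0.5009 0.3916] [17.9 34.1] 54.5 cent [0.5006 0.3913] [0.49746818 0.39269338]
(225, 181, 67, 65) [255. 255. 254.] rect [0.545 0.323] [44.  42.7] 10.0 cent [0.5447 0.3229] [0.54470144 0.32291337]
(238, 71, 52, 54) [255. 255. 254.] rect [0.6163 0.3321] [29.5 29.4] 11.4 cent [0.6164 0.3319] [0.61784575 0.3308782 ]
```

View pics/w12.png

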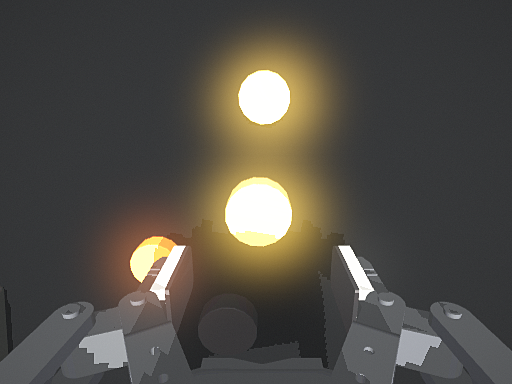

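The disc is at (259,212), 44 mm across. The orange decoy (155,258) stays clear of the left finger.

{"name": "jog_arm", "arguments": {"commands": "-0.0015 0.001 -0.03 0 0 0;-0.0015 0.001 -0.055 0 0 0;-0.0015 0.001 -0.066 0 0 0;-0.0015 0.001 -0.0722 0 0 0;-0.0015 0.001 -0.0722 0 0 0;-0.0015 0.001 -0.0722 0 0 0"}}

```text
time: 23.32
eef_pos: [0.5441, 0.3236, -0.032]
tcp_rot: [0.996, 0.088, 0.001, -0.0]
contact_force: [-0.5, 0.4, 0.4]
opening: 0.757
```

{"name": "jog_arm", "arguments": {"commands": "0 0 0 0 0 0;0 0 0 0 0 0;0 0 0 0 0 0;0 0 0 0 0 0", "gripper": 25, "grip_force": 45}}

```text
time: 23.82
eef_pos: [0.544, 0.3237, -0.032]
tcp_rot: [0.996, 0.088, 0.001, -0.0]
contact_force: [-0.4, -0.0, 5.6]
opening: 0.496
```

{"name": "jog_arm", "arguments": {"commands": "0 0 0.06 0 0 0;0 0 0.12 0 0 0;-0.005 -0.04 0.14 0 0 0.15;-0.070 -0.576 0.14 0 0 1.236;-0.070 -0.576 0.14 0 0 1.236;-0.070 -0.576 0.14 0 0 1.236;-0.070 -0.576 0.14 0 0 1.236;-0.070 -0.576 0.14 0 0 1.236;-0.070 -0.576 0.14 0 0 1.236;-0.070 -0.576 0.14 0 0 1.236;-0.070 -0.576 0.14 0 0 1.236;-0.070 -0.576 0.14 0 0 1.236;-0.070 -0.576 0.10 0 0 1.236;-0.070 -0.576 0.0725 0 0 1.236;-0.070 -0.576 0.0725 0 0 1.236;-0.070 -0.576 0.0725 0 0 1.236;-0.070 -0.576 0.0725 0 0 1.236"}}

```text
time: 25.95
eef_pos: [0.4743, -0.2531, 0.0409]
tcp_rot: [0.761, 0.649, 0.0, 0.001]
contact_force: [-0.3, 0.6, -2.1]
opening: 0.493
```

Run:
```python
from h import *
d=cam('wrist'); heldfit(d,'o13',None,lambda f:(f[...,0]>f[...,2]+50)|(f[...,0]>240))
print(seat(d,hole(1,1)),seat(d,hole(-1,1)))
```

```text
tcp [ 0.4743 -0.2531  0.0409] [-0.2 -0.7 -1.7] 0.492 psi 80.9
ztop 0.0907 rect (array([ 0.47425409, -0.2530293 ]), array([42.62659073, 43.57561111]), 14.001788139343262) cent (array([ 0.4743415 , -0.25288478]), 1427.039493433833)
circle ((474.71331787109375, -252.42160034179688), 22.630701065063477)
('tilt', array([ 0.2, -0.4]), 'z', np.float64(0.0278), 1474) ('tilt', array([ 0. , -0.2]), 'z', np.float64(0.0278), 1463)
```

View pics/o13.png

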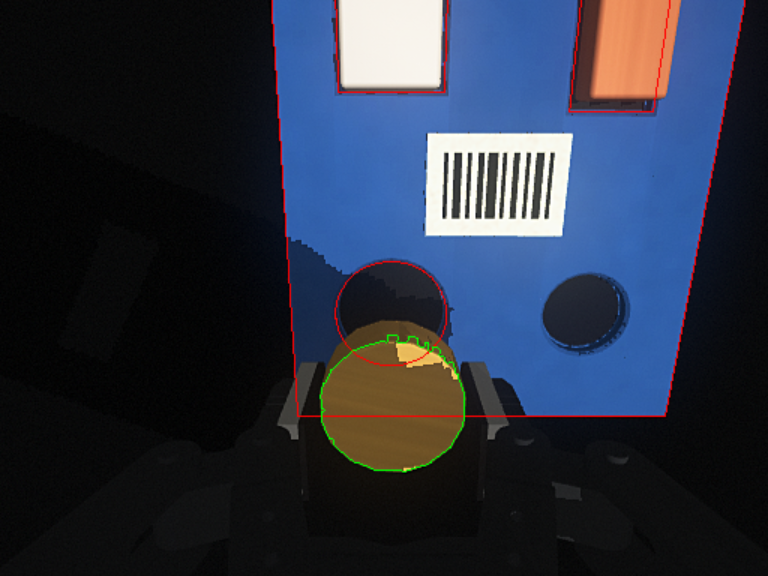

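The disc is within 1 mm of the cavity. I'll lower it.

{"name": "jog_arm", "arguments": {"commands": "-0.0005 0.0006 -0.025 0 0 0;-0.0005 0.0006 -0.045 0 0 0;-0.0005 0.0006 -0.052 0 0 0;-0.0005 0.0006 -0.056 0 0 0;-0.0005 0.0006 -0.059 0 0 0;-0.0005 0.0006 -0.0615 0 0 0;-0.0005 0.0006 -0.0615 0 0 0;-0.0005 0.0006 -0.0615 0 0 0"}}

```text
time: 27.0
eef_pos: [0.4733, -0.2526, -0.0204]
tcp_rot: [0.761, 0.649, 0.0, 0.0]
contact_force: [-2.1, 2.5, 6.0]
opening: 0.493
```

{"name": "jog_arm", "arguments": {"commands": "0 0 0 0 0 0;0 0 0 0 0 0;0 0 0 0 0 0;0 0 0.03 0 0 0;0 0 0.08 0 0 0;0 0 0.13 0 0 0;0 0 0.13 0 0 0;0 0 0.13 0 0 0", "gripper": 68}}

```text
time: 28.0
eef_pos: [0.4723, -0.2517, 0.1072]
tcp_rot: [0.761, 0.649, -0.0, -0.0]
contact_force: [-0.0, -0.6, -0.6]
opening: 0.682
```

Run:
```python
from h import *
w=cam('wrist','w14'); print(get_state()['eef_pos']); print(seat(w,hole(1,1)),seat(w,hole(-1,1)),seat(w,hole(-1,-1)))
```

```text
[ 0.47170071 -0.25129704  0.10618707]
('tilt', array([-0.1,  0.2]), 'z', np.float64(0.0279), 838) ('tilt', array([-0. ,  0.1]), 'z', np.float64(0.0278), 833) ('tilt', array([-0.1, -0.2]), 'z', np.float64(0.0278), 566)
```

View pics/w14.png

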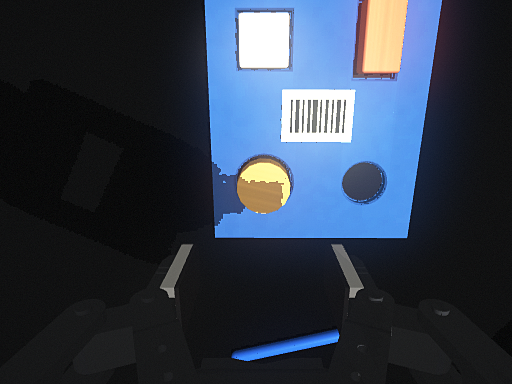

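All three blanks are seated flat, tops at 27.8–27.9 mm. Before gripping the scanner I'll check palm clearance, since the tips are about 4 cm shorter than reported, and look for anything hidden earlier.

Run:
```python
from h import *
w=cam('wrist'); W=cloud(w); s=get_state(); p=s['eef_pos']; print(p)
psi=2*np.arctan2(s['tcp_rot'][1],s['tcp_rot'][0]); ex=np.array([np.cos(psi),np.sin(psi)]); ey=np.array([np.sin(psi),-np.cos(psi)])
for v,u in [(250,185),(290,170),(300,170),(330,150),(362,262),(375,262),(382,262),(370,215),(380,130),(310,130),(320,70),(380,20),(300,440)]:
    q=W[v,u]; r=q[:2]-p[:2]; print((v,u),'tool x,y',(r@ex).round(3),(r@ey).round(3),'z above tcp',(q[2]-p[2]).round(3))
d=cam('top','t15'); cam('side','s15')
```

```text
[ 0.47147757 -0.2511247   0.10572097]
(250, 185) tool x,y 0.01 -0.032 z above tcp 0.05
(290, 170) tool x,y 0.009 -0.031 z above tcp 0.078
(300, 170) tool x,y 0.005 -0.032 z above tcp 0.078
(330, 150) tool x,y 0.016 -0.029 z above tcp 0.106
(362, 262) tool x,y -0.203 0.001 z above tcp -0.106
(375, 262) tool x,y 0.009 0.001 z above tcp 0.114
(382, 262) tool x,y 0.009 0.001 z above tcp 0.116
(370, 215) tool x,y 0.01 -0.011 z above tcp 0.113
(380, 130) tool x,y -0.228 -0.143 z above tcp -0.107
(310, 130) tool x,y 0.011 -0.04 z above tcp 0.091
(320, 70) tool x,y 0.011 -0.056 z above tcp 0.095
(380, 20) tool x,y 0.01 -0.057 z above tcp 0.116
(300, 440) tool x,y 0.011 0.058 z above tcp 0.085
```

View pics/s15.png

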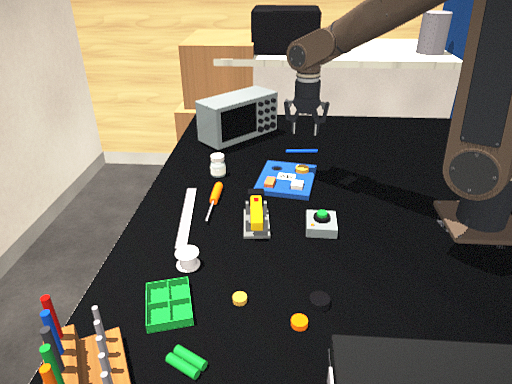

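View pics/t15.png

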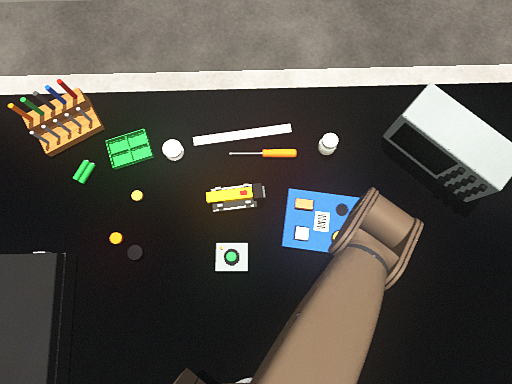

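No red disc anywhere, and everything else is in place. The gripper as a whole is offset about 41 mm (palm at TCP+0.114), so the scanner grasp has clearance. Now I'll look at the scanner.

{"name": "jog_arm", "arguments": {"commands": "0 0 0.04 0 0 0;0.135 0.255 0.06 0 0 0;0.135 0.255 0.06 0 0 0;0.135 0.255 0.06 0 0 0;0.135 0.255 0.06 0 0 0;0.135 0.255 0.06 0 0 0;0.135 0.255 0.06 0 0 0;0.135 0.255 0.06 0 0 0;0.135 0.255 0.06 0 0 0;0.135 0.255 0.06 0 0 0", "gripper": 65}}

```text
time: 29.45
eef_pos: [0.6073, 0.0019, 0.1677]
tcp_rot: [0.762, 0.648, -0.0, -0.0]
contact_force: [0.1, 0.1, 0.1]
opening: 0.648
```

Run:
```python
from h import *
w=cam('wrist','w16'); W=cloud(w); s=get_state(); print(s['eef_pos'],s['qpos']); np.savez('w16.npz',**w)
f=w['frame'].astype(int)
def fit(m,z,n):
    m=cv2.morphologyEx(m.astype(np.uint8),cv2.MORPH_OPEN,np.ones((3,3),np.uint8))
    cs,_=cv2.findContours(m,cv2.RETR_EXTERNAL,cv2.CHAIN_APPROX_NONE)
    for c in cs:
        if cv2.contourArea(c)<150: continue
        mm=np.zeros(m.shape,np.uint8); cv2.drawContours(mm,[c],-1,1,-1)
        print(n,cv2.boundingRect(c),rect(toplane(w,c[:,0],z)),np.median(f[mm>0],axis=0))
near=(W[...,0]>.5)&(W[...,0]<.7)&(W[...,1]>-.12)&(W[...,1]<.16)
fit(near&(np.abs(W[...,2]-.060)<.005)&(f[...,0]>f[...,2]+40),.060,'handle')
fit(near&(W[...,2]>.057)&(W[...,2]<.075),.060,'all')
fit(near&(np.abs(W[...,2]-.046)<.004),.046,'saddle')
fit(near&(W[...,2]>.003)&(W[...,2]<.02),.010,'base')
fit(near&(W[...,2]>.005),.02,'any')
```

```text
[0.60741828 0.00196716 0.16780163] [-1.63627896e-01  1.64083249e-01  1.77522668e+00 -4.32662456e-05
  1.20236204e+00 -2.57723405e-03]
handle (206, 30, 73, 159) (array([0.60188538, 0.05800643]), array([ 31.41338539, 127.68250275]), 5.5715837478637695) [255. 249. 103.]
all (206, 31, 90, 192) (array([0.60282666, 0.04183828]), array([ 46.16109848, 159.47322083]), 5.676486968994141) [255. 249. 100.]
base (203, 259, 91, 23) (array([ 0.57206427, -0.11668628]), array([ 28.42533875, 103.28935242]), 80.81254577636719) [ 71. 126. 212.]
base (207, 94, 31, 70) (array([0.57466638, 0.04374845]), array([13.07159519, 68.83550262]), 5.541377544403076) [127. 105.  85.]
base (197, 60, 17, 19) (array([0.56897021, 0.1011875 ]), array([12.86354351, 16.48927689]), 6.129205226898193) [118.  101.5  88. ]
base (249, 43, 49, 133) (array([0.62768774, 0.05041903]), array([ 19.24016762, 129.04530334]), 5.519362926483154) [213. 204. 187.]
any (0, 244, 512, 140) (array([ 0.57080066, -0.1753931 ]), array([192.03834534, 639.61682129]), 80.82490539550781) [23. 23. 24.]
any (197, 30, 101, 193) (array([0.60415973, 0.03735896]), array([ 67.67404175, 182.29937744]), 5.575231075286865) [216. 204. 103.]
```

View pics/w16.png

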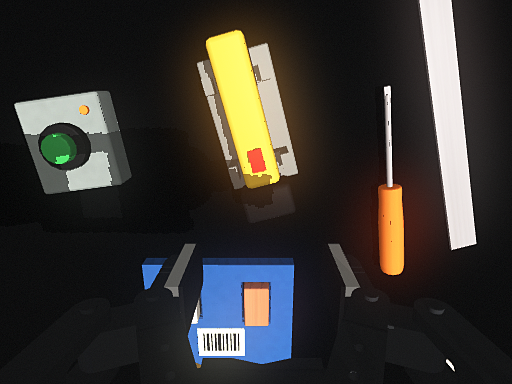

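The scanner handle lies from (225,35) to (265,185), its axis at −84.4° with the head toward −y. Its origin is about (0.6026,0.0475). I'll align above it.

{"name": "jog_arm", "arguments": {"commands": "-0.0048 0.0455 0 0 0 0.2584;-0.0048 0.0455 -0.05 0 0 0.2584;-0.0048 0.0455 -0.10 0 0 0.2584;-0.0048 0.0455 -0.118 0 0 0.2584;-0.0048 0.0455 -0.118 0 0 0.2584;-0.0048 0.0455 -0.118 0 0 0.2584"}}

```text
time: 30.25
eef_pos: [0.6049, 0.048, 0.0523]
tcp_rot: [0.671, 0.741, 0.001, 0.002]
contact_force: [-0.3, -0.2, 0.1]
opening: 0.65
```

Run:
```python
from h import *
w=cam('wrist','w17'); W=cloud(w); s=get_state(); print(s['eef_pos'],np.degrees(2*np.arctan2(s['tcp_rot'][1],s['tcp_rot'][0])))
f=w['frame'].astype(int)
m=((np.abs(W[...,2]-.060)<.006)&(f[...,0]>f[...,2]+40)&(W[...,1]>-.05)).astype(np.uint8)
cs,_=cv2.findContours(m,cv2.RETR_EXTERNAL,cv2.CHAIN_APPROX_NONE); c=max(cs,key=cv2.contourArea)
print(cv2.boundingRect(c),rect(toplane(w,c[:,0],.060)))
```

```text
[0.60502701 0.04806964 0.05261902] 95.64993310544688
(226, 91, 66, 231) (array([0.60271997, 0.05557072]), array([ 37.95355606, 134.09284973]), 5.675551414489746)
```

View pics/w17.png

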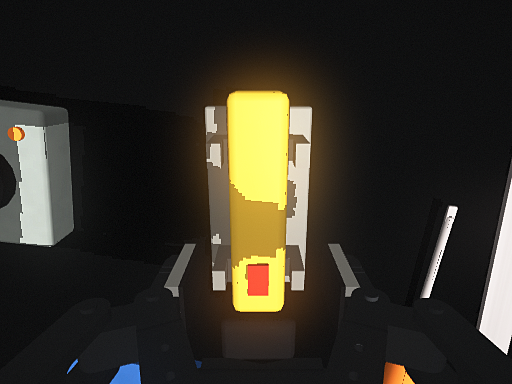

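{"name": "jog_arm", "arguments": {"commands": "-0.002 -0.0005 -0.025 0 0 0;-0.002 -0.0005 -0.05 0 0 0;-0.002 -0.0005 -0.0635 0 0 0;-0.002 -0.0005 -0.0676 0 0 0;-0.002 -0.0005 -0.0676 0 0 0;-0.002 -0.0005 -0.0676 0 0 0"}}

```text
time: 31.05
eef_pos: [0.6019, 0.0479, -0.0166]
tcp_rot: [0.671, 0.741, 0.001, 0.001]
contact_force: [0.7, -1.0, 0.3]
opening: 0.65
```

{"name": "jog_arm", "arguments": {"commands": "0 0 0 0 0 0;0 0 0 0 0 0;0 0 0 0 0 0;0 0 0 0 0 0;0 0 0 0 0 0", "gripper": 15, "grip_force": 60}}

```text
time: 31.68
eef_pos: [0.6017, 0.0479, -0.0169]
tcp_rot: [0.671, 0.741, 0.001, 0.001]
contact_force: [-0.6, -0.2, 5.7]
opening: 0.367
```

The scanner is gripped. I'll lift it and move to the scan pose.

{"name": "jog_arm", "arguments": {"commands": "0 0 0.02 0 0 0;0 0 0.05 0 0 0;0 0 0.08 0 0 0;-0.03 -0.03 0.08 0 0 0;-0.06 -0.06 0.08 0 0 0;-0.093 -0.097 0.06 0 0 0;-0.093 -0.097 0.047 0 0 0;-0.093 -0.097 0.047 0 0 0;-0.093 -0.097 0.047 0 0 0"}}

```text
time: 32.8
eef_pos: [0.509, -0.0486, 0.03]
tcp_rot: [0.671, 0.742, 0.0, 0.001]
contact_force: [1.0, 0.1, -2.5]
opening: 0.369
```

```bash
cat > sc.py <<'E'
from h import *
w=cam('wrist','w18'); W=cloud(w); s=get_state(); p=s['eef_pos']; print(p,s['contact_force'],s['opening'],np.degrees(2*np.arctan2(s['tcp_rot'][1],s['tcp_rot'][0])))
f=w['frame'].astype(int); zt=p[2]+.0469+.030
q=(np.abs(W[...,2]-zt)<.012)&(f[...,0]>f[...,2]+60)&(np.hypot(W[...,0]-p[0],W[...,1]-p[1])<.12)
P=W[q]; A=np.c_[P[:,:2]-P[:,:2].mean(0),np.ones(len(P))]; co=np.linalg.lstsq(A,P[:,2],rcond=None)[0]; print('handle plane slope',np.degrees(co[:2]),'z',co[2],'exp',zt)
cs,_=cv2.findContours(q.astype(np.uint8),cv2.RETR_EXTERNAL,cv2.CHAIN_APPROX_NONE); c=max(cs,key=cv2.contourArea)
ctr,sz,a=rect(toplane(w,c[:,0],zt)); print(ctr,sz,a)
r=np.radians(a if sz[1]>sz[0] else a+90)-np.pi/2; dr=np.array([np.cos(r),np.sin(r)]); print('dir',np.degrees(r))
if dr[1]>0: dr=-dr
o=ctr+.010*dr; b=o+.085*dr; bz=zt-.030+.010
rel=NC-b; print('origin',o,'beam',b,bz,'label fwd',rel@dr,'lat',rel@np.array([-dr[1],dr[0]]),'h',bz-.016)
cam('side','s18')
E
python3 sc.py
```

```text
[ 0.50917752 -0.04864567  0.03011608] [ 0.20915367 -0.92557375 -1.65284089] 0.36772341602677905 95.73635791174694
handle plane slope [ 0.04194663 -0.31278384] z 0.1062052531080532 exp 0.10701608358261341
[ 0.50605725 -0.02265573] [30.45083237 97.30570984] 5.786358833312988
dir -84.21364116668701
origin [ 0.50706545 -0.03260477] beam [ 0.5156351  -0.11717168] 0.08701608358261341 label fwd 0.08792568752097278 lat -0.0005022737152484049 h 0.07101608358261341
```

View pics/w18.png

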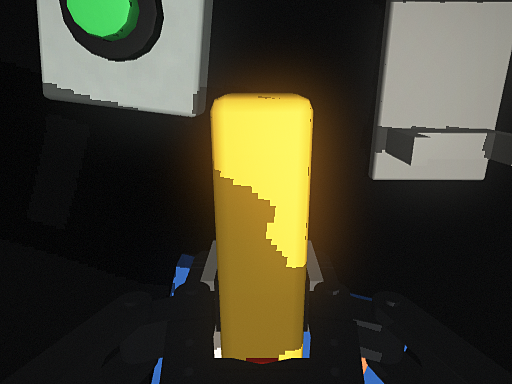

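View pics/s18.png

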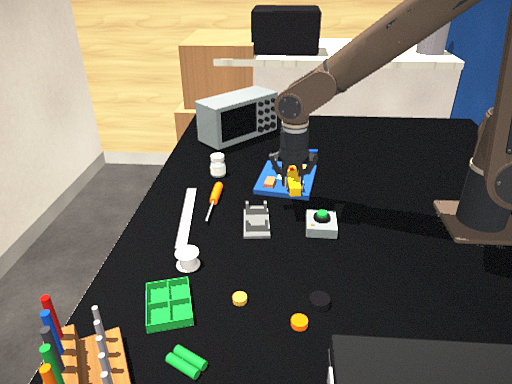

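The wrist view sees only the rear 97 mm of the handle. From its rear end the origin is (0.5088,-0.0488), so the beam leaves 71 mm above and 71.6 mm before the label centre with under 1 mm lateral error, about 100 mm along the beam. I'll hold it there for over 4 s.

{"name": "jog_arm", "arguments": {"commands": "0 0 0 0 0 0;0 0 0 0 0 0;0 0 0 0 0 0;0 0 0 0 0 0;0 0 0 0 0 0;0 0 0 0 0 0;0 0 0 0 0 0;0 0 0 0 0 0;0 0 0 0 0 0;0 0 0 0 0 0;0 0 0 0 0 0;0 0 0 0 0 0;0 0 0 0 0 0;0 0 0 0 0 0;0 0 0 0 0 0;0 0 0 0 0 0;0 0 0 0 0 0;0 0 0 0 0 0;0 0 0 0 0 0;0 0 0 0 0 0"}}

```text
time: 35.4
eef_pos: [0.5079, -0.0491, 0.0292]
tcp_rot: [0.671, 0.741, -0.0, 0.0]
contact_force: [0.1, -0.1, -1.7]
opening: 0.363
```

{"name": "jog_arm", "arguments": {"commands": "0 0 0 0 0 0;0 0 0 0 0 0;0 0 0 0 0 0;0 0 0 0 0 0;0 0 0 0 0 0;0 0 0 0 0 0;0 0 0 0 0 0;0 0 0 0 0 0;0 0 0 0 0 0;0 0 0 0 0 0;0 0 0 0 0 0;0 0 0 0 0 0;0 0 0 0 0 0;0 0 0 0 0 0;0 0 0 0 0 0;0 0 0 0 0 0"}}

```text
time: 37.4
eef_pos: [0.5078, -0.0491, 0.0292]
tcp_rot: [0.671, 0.741, -0.0, -0.0]
contact_force: [-0.1, -0.1, -2.4]
opening: 0.368
```

Held steady. Now I'll return the scanner to above the cradle.

{"name": "jog_arm", "arguments": {"commands": "0 0 0.034 0 0 0;0.03 0.03 0.034 0 0 0;0.06 0.06 0.034 0 0 0;0.0939 0.097 0.034 0 0 0;0.0939 0.097 0.034 0 0 0;0.0939 0.097 0.034 0 0 0;0.0939 0.097 0.01 0 0 0;0.0939 0.097 -0.01 0 0 0;0.0939 0.097 -0.01 0 0 0;0.0939 0.097 -0.01 0 0 0;0.0939 0.097 -0.01 0 0 0"}}

```text
time: 38.78
eef_pos: [0.6027, 0.0477, 0.0204]
tcp_rot: [0.671, 0.741, 0.001, 0.001]
contact_force: [0.2, -1.1, -1.2]
opening: 0.368
```

Run:
```python
from h import *
s=get_state(); print(s['eef_pos'],s['contact_force'],s['opening'],np.degrees(2*np.arctan2(s['tcp_rot'][1],s['tcp_rot'][0])))
cam('wrist','w19')
```

```text
[0.60265964 0.0477284  0.02036366] [ 0.15784858 -1.09687432 -1.15604579] 0.36843481149040086 95.65574138780514
```

View pics/w19.png

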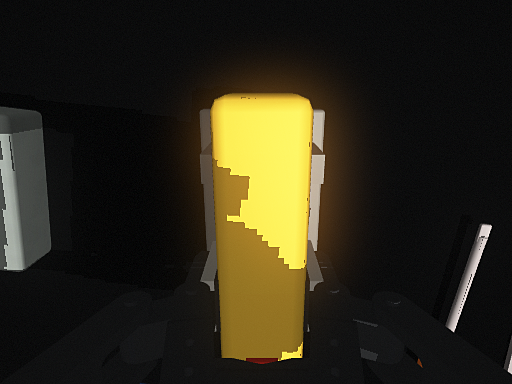

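The scanner is centred over the cradle (saddles at 200 and 325, handle at 212–312). I'll lower and release it.

{"name": "jog_arm", "arguments": {"commands": "0 0 -0.015 0 0 0;0 0 -0.025 0 0 0;0 0 -0.032 0 0 0;0 0 -0.0365 0 0 0;0 0 -0.0365 0 0 0;0 0 -0.0365 0 0 0"}}

```text
time: 39.58
eef_pos: [0.602, 0.048, -0.0169]
tcp_rot: [0.671, 0.741, 0.0, 0.0]
contact_force: [-1.5, 0.8, 1.8]
opening: 0.367
```

{"name": "jog_arm", "arguments": {"commands": "0 0 0 0 0 0;0 0 0 0 0 0;0 0 0 0 0 0;0 0 0 0 0 0", "gripper": 62}}

```text
time: 40.08
eef_pos: [0.6018, 0.0479, -0.0173]
tcp_rot: [0.671, 0.741, 0.0, 0.0]
contact_force: [-0.7, -0.3, -0.2]
opening: 0.62
```

{"name": "jog_arm", "arguments": {"commands": "0 0 0.03 0 0 0;0 0 0.07 0 0 0;0 0 0.11 0 0 0;0 0 0.14 0 0 0;0 -0.04 0.16 0 0 0;0 -0.04 0.16 0 0 0;0 -0.04 0.16 0 0 0"}}

```text
time: 40.95
eef_pos: [0.6013, 0.0082, 0.142]
tcp_rot: [0.671, 0.741, -0.0, -0.001]
contact_force: [-0.1, 0.9, -0.4]
opening: 0.619
```

Run:
```python
from h import *
w=cam('wrist','w20'); W=cloud(w); s=get_state(); print(s['eef_pos']); f=w['frame'].astype(int)
m=((np.abs(W[...,2]-.060)<.005)&(f[...,0]>f[...,2]+40)&(W[...,1]>-.05)&(W[...,0]<.68)).astype(np.uint8)
cs,_=cv2.findContours(m,cv2.RETR_EXTERNAL,cv2.CHAIN_APPROX_NONE); c=max(cs,key=cv2.contourArea)
print(cv2.boundingRect(c),rect(toplane(w,c[:,0],.060)),np.median(W[m>0][:,2]))
P=W[m>0];A=np.c_[P[:,:2]-P[:,:2].mean(0),np.ones(len(P))]; print(np.degrees(np.linalg.lstsq(A,P[:,2],rcond=None)[0][:2]))
g=((f[...,1]>f[...,0]+50)&(f[...,1]>f[...,2]+30)&(W[...,0]<.55)&(W[...,2]>.03)); P=W[g]; print('green',P.mean(0),np.percentile(P[:,2],[5,50,95]),np.ptp(P,axis=0),len(P))
```

```text
[0.6009565  0.00855164 0.14148698]
(246, 33, 44, 170) (array([0.600703  , 0.05802046]), array([ 31.35961342, 126.96723938]), 5.756093502044678) 0.059602174431220054
[ 0.13035207 -0.20542961]
green [0.43160056 0.05488002 0.05115507] [0.04687387 0.05158281 0.05288941] [0.02722895 0.02650913 0.0127784 ] 1031
```

View pics/w20.png

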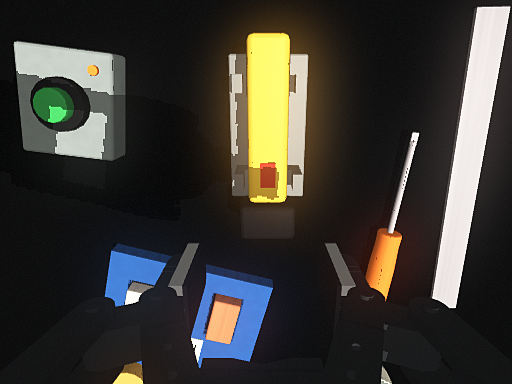

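The scanner is home and level: same pose, axis 5.8° against 5.6°, top at 0.0596. Next I'll go over the green button (about (50,102) in view, at (0.4315,0.055)) with the gripper shut.

{"name": "jog_arm", "arguments": {"commands": "-0.1695 0.0463 0 0 0 0;-0.1695 0.0463 0 0 0 0;-0.1695 0.0463 0 0 0 0;-0.1695 0.0463 -0.04 0 0 0;-0.1695 0.0463 -0.08 0 0 0;-0.1695 0.0463 -0.08 0 0 0;-0.1695 0.0463 -0.08 0 0 0;-0.1695 0.0463 -0.08 0 0 0", "gripper": 0}}

```text
time: 42.0
eef_pos: [0.4338, 0.0542, 0.0644]
tcp_rot: [0.671, 0.741, 0.001, 0.001]
contact_force: [0.4, -0.1, 0.2]
opening: -0.001
```

Run:
```python
from h import *
w=cam('wrist','w21'); W=cloud(w); s=get_state(); print(s['eef_pos'],s['contact_force'],s['opening'],s['qpos'])
f=w['frame'].astype(int)
g=((f[...,1]>f[...,0]+40)&(f[...,1]>f[...,2]+20)&(W[...,2]>.047)&(W[...,2]<.06)); cs,_=cv2.findContours(g.astype(np.uint8),cv2.RETR_EXTERNAL,cv2.CHAIN_APPROX_NONE); c=max(cs,key=cv2.contourArea)
z=np.median(W[g][:,2]); P=toplane(w,c[:,0],z); print(z,rect(P),cv2.minEnclosingCircle((P*1000).astype(np.float32)))
t=cam('side','s21')
```

```text
[0.4337442  0.05415886 0.06433058] [0.5887295  0.26086545 0.40315365] -0.0033323364132381685 [-1.08730923e-01 -9.44393191e-02  2.24935180e+00  3.19997450e-05
  9.83650212e-01 -2.07763817e-01]
0.05156088376699474 (array([0.42978583, 0.0560424 ]), array([26.39483452, 27.52443695]), 6.525489807128906) ((429.6535339355469, 56.14786148071289), 14.142658233642578)
```

View pics/w21.png

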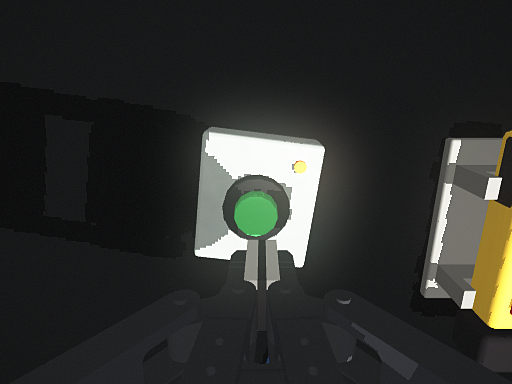

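{"name": "jog_arm", "arguments": {"commands": "-0.004 0.0019 -0.02 0 0 0;-0.004 0.0019 -0.04 0 0 0;-0.004 0.0019 -0.049 0 0 0;-0.004 0.0019 -0.052 0 0 0;-0.004 0.0019 -0.052 0 0 0;-0.004 0.0019 -0.052 0 0 0"}}

```text
time: 42.85
eef_pos: [0.4284, 0.0561, 0.0116]
tcp_rot: [0.671, 0.741, -0.0, -0.0]
contact_force: [-3.3, 1.1, 4.4]
opening: 0.003
```

Run:
```python
from h import *
print(get_state()['contact_force'],get_state()['eef_pos']); cam('wrist','w22')
```

```text
[-3.25140415  1.07783509  4.43539261] [0.42837339 0.05612333 0.01155475]
```

View pics/w22.png

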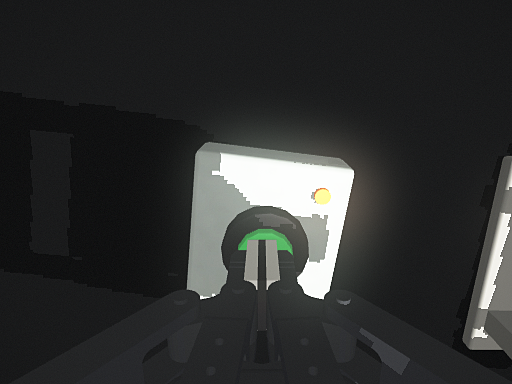

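The fingers are on the green button (265,245) and already in contact. I'll press further in small steps.

{"name": "jog_arm", "arguments": {"commands": "0 0 -0.002 0 0 0;0 0 -0.004 0 0 0;0 0 -0.004 0 0 0"}}

```text
time: 43.28
eef_pos: [0.4286, 0.0561, 0.0107]
tcp_rot: [0.671, 0.741, -0.001, -0.001]
contact_force: [-15.6, 0.6, 30.9]
opening: -0.003
```

{"name": "jog_arm", "arguments": {"commands": "0 0 -0.002 0 0 0;0 0 -0.003 0 0 0;0 0 -0.003 0 0 0"}}

```text
time: 43.65
eef_pos: [0.4287, 0.0561, 0.0104]
tcp_rot: [0.671, 0.742, -0.002, -0.002]
contact_force: [-23.6, 0.2, 51.6]
opening: -0.001
```

Run:
```python
from h import *
cam('wrist','w23'); d=cam('side','s23')
im=cv2.imread('pics/s23.png')[180:250,280:380]; cv2.imwrite('pics/s23c.png',cv2.resize(im,None,fx=7,fy=7,interpolation=cv2.INTER_CUBIC))
w0=cv2.imread('pics/w21.png')
cv2.imwrite('pics/w23c.png',cv2.resize(cv2.imread('pics/w23.png')[180:320,170:370],None,fx=3.5,fy=3.5,interpolation=cv2.INTER_CUBIC))
```

```text
(no output)
```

View pics/s23c.png

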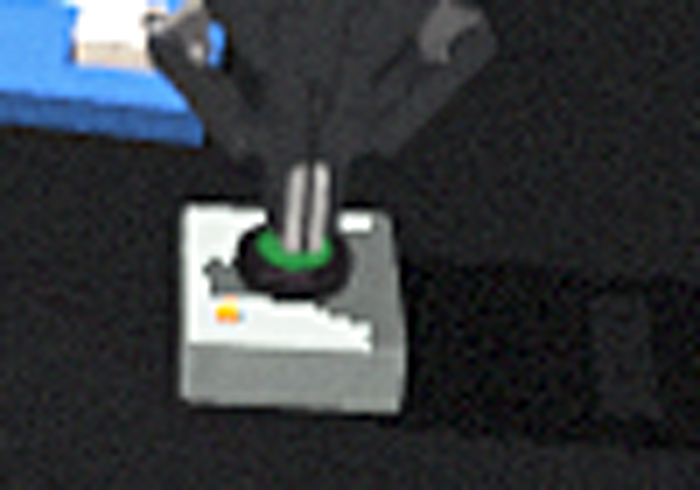

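View pics/w23c.png

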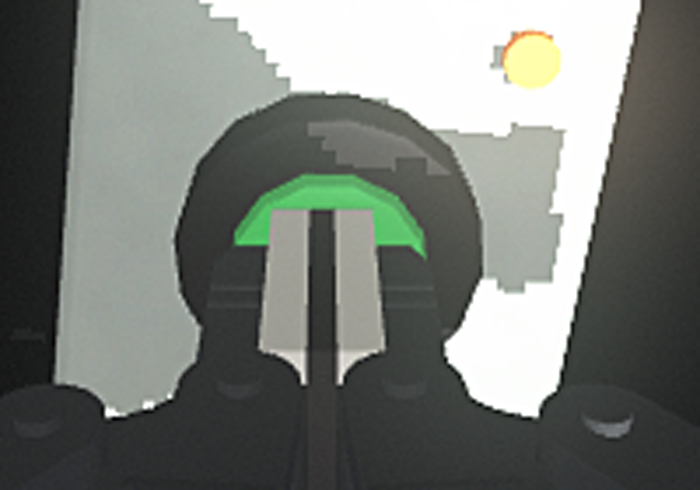

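Run:
```python
from h import *
for n in ['wrist','side']:
    w=cam(n); W=cloud(w); f=w['frame'].astype(int)
    box=(np.hypot(W[...,0]-.43,W[...,1]-.056)<.03)
    g=(f[...,1]>f[...,0]+40)&(f[...,1]>f[...,2]+20)&box; print(n,'green',np.percentile(W[g][:,2],[5,25,50,75,95]).round(4),g.sum())
    k=(f.max(-1)<90)&box&(W[...,2]<.06)&(W[...,2]>.02); print('dark',np.percentile(W[k][:,2],[5,25,50,75,95]).round(4),k.sum())
print(get_state()['contact_force'],get_state()['eef_pos'])
```

```text
wrist green [0.0422 0.0435 0.0444 0.045  0.0458] 546
dark [0.0367 0.0412 0.0418 0.0424 0.0577] 2068
side green [0.0424 0.044  0.0449 0.0458 0.047 ] 31
dark [0.034  0.0384 0.0418 0.0436 0.055 ] 113
[-23.55660949   1.12873308  50.67945014] [0.42873674 0.05612695 0.01040517]
```

The green top dropped from 0.0516 to about 0.0452, the full 6 mm. I'll release and retreat to check the nest.

{"name": "jog_arm", "arguments": {"commands": "0 0 0.01 0 0 0;0 0 0.03 0 0 0;0 0 0.08 0 0 0;0 0 0.14 0 0 0;0.03 -0.06 0.18 0 0 0;0.06 -0.12 0.2 0 0 0;0.08 -0.18 0.2 0 0 0;0.08 -0.2 0.2 0 0 0;0.08 -0.2 0.2 0 0 0;0.08 -0.2 0.2 0 0 0"}}

```text
time: 45.1
eef_pos: [0.5083, -0.1435, 0.2034]
tcp_rot: [0.671, 0.741, 0.0, -0.0]
contact_force: [-0.2, -0.6, 0.8]
opening: -0.0
```

Run:
```python
from h import *
w=cam('wrist','w24'); print(get_state()['eef_pos'],get_state()['contact_force']); print(seat(w,hole(1,1)),seat(w,hole(-1,1)),seat(w,hole(-1,-1)))
for n in ['wrist','side','top']:
    d=cam(n,n+'24'); W=cloud(d); f=d['frame'].astype(int)
    g=(f[...,1]>f[...,0]+40)&(f[...,1]>f[...,2]+20)&(np.hypot(W[...,0]-.43,W[...,1]-.056)<.03)
    if g.sum()>5: print(n,'green z',np.percentile(W[g][:,2],[50,95]).round(4))
    if n!='wrist':
        for q in ['flux','spool','driver','ruler','marker','scanner']:
            for r in cut_out(n,q)[:1]:
                P=W[r['pixels']&(d['z_map']>0)]; zt=np.percentile(P[:,2],95); T=P[P[:,2]>zt-.006]; print(n,q,T[:,:2].mean(0).round(3),zt.round(3))
```

```text
[ 0.50814723 -0.14302902  0.20341193] [0.18226811 0.15157405 0.31942153]
('tilt', array([0.1, 0.8]), 'z', np.float64(0.0278), 304) ('tilt', array([-0.3, -0.2]), 'z', np.float64(0.0278), 321) ('tilt', array([-0.3, -0.5]), 'z', np.float64(0.0278), 249)
side green z [0.0518 0.0536]
side flux [ 0.752 -0.228] 0.071
side spool [0.749 0.23 ] 0.04
side driver [ 0.525 -0.192] 0.019
side ruler [0.798 0.04 ] 0.007
top green z [0.0535 0.0562]
top flux [ 0.749 -0.235] 0.074
top spool [0.749 0.224] 0.043
top driver [ 0.733 -0.093] 0.029
top ruler [0.799 0.019] 0.009
top marker [ 0.472 -0.43 ] 0.016
top scanner [0.604 0.011] 0.069
```

View pics/w24.png

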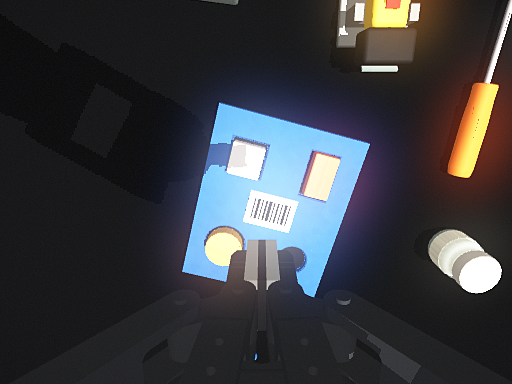

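View pics/side24.png

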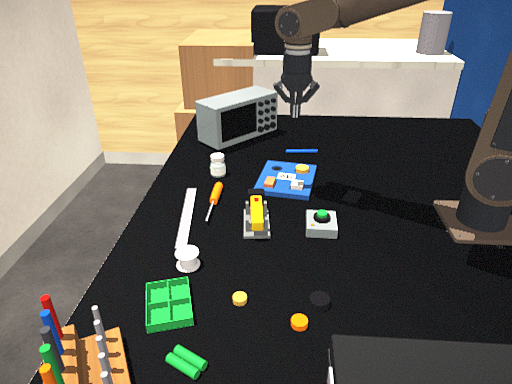

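All the checks hold: the square (248,158), oblong (320,175) and disc (224,246) are seated, the scanner is home and the button is back up. Nothing else has moved, so I'm handing in.

```bash
python3 -c "
from plant import ctrl; print(ctrl.sign_off())"
```

```text
the job is handed in; nothing more can be done
None
```

The job is done and handed in at about 45 s of the 210 s; no verdict was reported.

- **Blanks:** Three were on the bench and all are seated in their own cavities: the oblong, the square and the large brass disc. The last check showed their tops at 27.8 mm, flat to within 1°. No red disc was visible from any camera, so its cavity is empty.
- **Scan:** I held the scanner level for over 4 s. Its beam was about 100 mm from the label centre, with less than 1 mm of sideways error by my measurement. I had no direct confirmation that it read.
- **Scanner return:** It is back in its cradle, level, at the same pose as before.
- **Start button:** I pressed it last. Its top dropped about 6 mm, which is fully down, and came back up when released.
- **Other things:** The flux jar, spool, ruler, driver, marker and the look-alike discs were in the same places at the end. In the last side picture the network mistook the nest for the driver, but the top view and the picture show the driver unmoved.

**What disagreed or went wrong:**
- **Fingertip height:** The fingertips sit 35–41 mm higher than the reported tool position. My first grasp therefore closed above the oblong without touching it. I corrected for this from the cameras.
- **Button force:** The press peaked at about 52 N, through the fingertips, because I stepped on after the button had bottomed out. The stated limits are 40 N for the arm or gripper body and 120 N at the wrist. I read this as within both, since only the fingertips were in contact.

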